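# Weed out the answer box with the stuck key

## Robot

A 6-joint arm with a two-finger parallel gripper is mounted at the origin on a cart in front of the work surface, level with it; the furniture and walls round the work are solid. World frame = base frame: x ahead of the robot, y to its left, z up, the work surface at z = 0. Lengths are in mm, angles in rad, forces in N, time in s.
With the tool pointing down it reaches from about 275 to 750 mm from the base axis. Payload 10.2 kg.
Tool frame: the origin (TCP) lies at the very end of the fingers, on their centre line; the grasp point (between the pads) lies 19 mm behind it; y points along the fingers, x is the direction in which the jaws open and shut, and the axes are right-handed (so a half turn about y gives the same grasp; the last joint's range is limited). The gripper opens to 85 mm and grips with 20 to 120 N. Pads are 22 mm wide; open, the fingers measure 114 mm over their backs; the gripper's body (76 mm by 85 mm) begins 54 mm behind the grasp point. The pads swing forward as they close: fully open they stand 13 mm farther back than shut.
Start: joints at [0.944, 0.313, 1.498, -0, 1.331, -0.223], TCP at [206.293, 482.777, 200.894] pointing down, gripper open.
Joint ranges: [-2.94, 2.94], [-0.97, 2.17], [0.19, 2.56], [-1.23, 4.37], [0.02, 3.11], [-2.88, 2.88]. Speed limits (rad/s): [2.39, 2.39, 3.01, 3.14, 3.14, 3.14].

## Interface

Orientations are given as a unit quaternion [w, x, y, z].
In Python, from rig import telemetry, imaging, ctrl gives the robot as it stands.
- The arm moves only by the shell command python3 -m handwheel 'ROWS' [FORCE]. ROWS is JSON, a list of rows, each an object with "delta_pos": the shift along the tool's x, y, z in cm, a list of three; "twist": the turn, a rotation vector about the tool's x, y, z in rad, a list of three; "jaw": the opening, from 0 (shut) to 1 (fully open). A call has exactly 10 rows; each row is the pose to reach, as a shift and turn from the pose commanded when the call began, along the tool's axes at that moment; what a row does not reach only later rows make up. A row lasts 1/12 s, in which the tool goes at most 41.7 mm and 7.16 degrees, less where a joint would pass 70% of its speed; a pose out of reach is approached as far as the arm can. A call with a gripper value outside its range is refused whole. The fingers move at their own pace and stop on an object; FORCE is the grip in N (left out, the last holds). Time passes only in rows, so rows that repeat a pose let the fingers close, or fill a call up. It gives the time, the measured TCP pose, the force and the opening at its end, in the units of the state.
- telemetry.sense(): the state, without advancing time (a new reading comes with each control period).
- imaging.capture(name): name is "scene" or "top"; returns a dict with "frame" (384x512x3 uint8, red, green, blue), "z_map" (384x512 float32, mm along the optical axis (not along the pixel's ray), 0 where there is no reading), "fx", "fy", "cx", "cy" (pixels), "D" ([k1, k2, p1, p2, k3] as OpenCV has them; the pictures are not rectified), "rvec" (rotation vector, rad) and "tvec" (3), from world to camera coordinates, as OpenCV has them. Camera axes: x right, y down, z forward; pixel columns grow to the right and rows downward; lengths in mm; the calibration is good to about 2 mm. A picture is of the moment at which its call begins.
- ctrl.finish_job(): hands the job in, once; it reports no verdict.
The state is a dict: "time_s": time; "joints": joint angles; "dq": joint speeds; "tau": joint torques, N m; "eef_pos": TCP position; "ee_rot": TCP orientation; "force": force on the tool from outside, world axes, zero at the start; "wrist_torque": the same for the moment, N m; "grip_width": opening from 0.0 (shut) to 1.0 (fully open).
Only numpy, scipy, OpenCV 4.12 (cv2) and the standard library are available. Lean on these libraries where they do the work, as an engineer would, in place of code of your own. Each camera call takes 0.05 s, during which the arm holds its last target.

## Task

Check the three answer boxes in the rack: take the test stylus from its holder and with its tip press the recessed key of each box firmly as far as it goes, from left to right as seen from the robot. Two keys go in and stay in, one is stuck and does not give: slide the box with the stuck key, without lifting it, along its lane until it is against the back stop, and leave the two good boxes at the front. Then stand the stylus back in its holder, and leave the other things on the table alone.

Things in the scene. Friction and masses are not known exactly. Their poses are not given: they have to be found in the camera images.
- rack: fixed wooden rack on the table, 170 x 230 mm, 24 mm high; three lanes 66 mm wide centred at y = +74 (left), 0 and -74 mm (right) of its frame. Origin: centre of its underside; x along the lanes from the open front (robot's side) to the back stop, y left, z up. Lane floor 6 mm over the table, 8 mm thick dividers 18 mm over the floor. Inner face of the back stop: x = +77 mm
- box_a: grey plastic answer box, 60 x 60 x 36 mm, 0.2 kg, one of three alike, standing loose in a lane, its centre about 43 mm before the rack's centre. Origin: centre of its underside; axes about as the rack's. Against the back stop its origin is at x = +47 mm of the rack. Its front is well clear of any wall, so it can be pushed from the robot's side
- box_b: grey plastic answer box, like box_a; the boxes are shuffled, so each may stand in any lane, and none shows from outside whether its key is stuck
- box_c: grey plastic answer box, like box_a
- box_a_mouth (a point): centre, at top level (36 mm up), of the round hole, 24 mm wide, in box_a. In it a white key, 20 mm wide, its top 5 mm below the rim. A good key slides in by 5 mm under a firm press (about 4 N, more once it is fully in) and stays in; the stuck key does not give, even under 20 N
- box_b_mouth (a point): the same of box_b
- box_c_mouth (a point): the same of box_c
- holder: fixed light-wood block, 70 x 70 x 80 mm high, with a square hole, 18 mm wide, 76 mm deep, in the middle of its top. Origin: centre of its underside; z up
- stylus: test stylus, 80 g, upright in the holder. Origin: centre of the underside of its collar, a dark disc 30 mm wide, 5 mm thick, resting on the holder's top. Above it a square dark-wood handle, 16 x 16 mm, sides along x and y, from 5 to 55 mm over the origin; below it a steel rod, 10 mm thick, with a round tip, 71 mm long. z up along the stylus
- stylus_tip (a point): the lowest point of the stylus, 71 mm below its origin
- tape: bystander: roll of tape, 96 mm wide, 48 mm high; origin under its centre
- pin_cup: bystander: clear tub of push pins, 55 mm wide, 30 mm high; origin under its centre
- apple: bystander: apple, 61 mm wide, 71 mm high; origin under its centre
- eraser: bystander: eraser in a sleeve, 20 x 42 x 12 mm; origin under its centre
- box_a_key (a joint): key of box_a: 0 when out, as all are at the start; 0.005 (m) when fully in
- box_b_key (a joint): key of box_b: 0 when out, as all are at the start; 0.005 (m) when fully in
- box_c_key (a joint): key of box_c: 0 when out, as all are at the start; 0.005 (m) when fully in
Mind the look-alikes: they are no part of the job. Of the things like the stylus, leave any that is turquoise; of the rest the larger one is meant.

How it is judged (in metres and radians):
On the way, in this order (a step that is already met when the one before it is completed fails the run):
1. the key of the left box is pressed with the stylus tip (over 3 N) (((y of box_a in the frame of rack between 0.037 and 0.111 m and contact force between stylus and box_a above 3 N and horizontal distance between stylus_tip and box_a_mouth below 0.009 m and z of stylus_tip in the frame of box_a_mouth below -0.003 m) or (y of box_b in the frame of rack between 0.037 and 0.111 m and contact force between stylus and box_b above 3 N and horizontal distance between stylus_tip and box_b_mouth below 0.009 m and z of stylus_tip in the frame of box_b_mouth below -0.003 m) or (y of box_c in the frame of rack between 0.037 and 0.111 m and contact force between stylus and box_c above 3 N and horizontal distance between stylus_tip and box_c_mouth below 0.009 m and z of stylus_tip in the frame of box_c_mouth below -0.003 m))), for 0.05 s.
2. then the key of the middle box (((y of box_a in the frame of rack between -0.037 and 0.037 m and contact force between stylus and box_a above 3 N and horizontal distance between stylus_tip and box_a_mouth below 0.009 m and z of stylus_tip in the frame of box_a_mouth below -0.003 m) or (y of box_b in the frame of rack between -0.037 and 0.037 m and contact force between stylus and box_b above 3 N and horizontal distance between stylus_tip and box_b_mouth below 0.009 m and z of stylus_tip in the frame of box_b_mouth below -0.003 m) or (y of box_c in the frame of rack between -0.037 and 0.037 m and contact force between stylus and box_c above 3 N and horizontal distance between stylus_tip and box_c_mouth below 0.009 m and z of stylus_tip in the frame of box_c_mouth below -0.003 m))), for 0.05 s.
3. then the key of the right box (((y of box_a in the frame of rack between -0.111 and -0.037 m and contact force between stylus and box_a above 3 N and horizontal distance between stylus_tip and box_a_mouth below 0.009 m and z of stylus_tip in the frame of box_a_mouth below -0.003 m) or (y of box_b in the frame of rack between -0.111 and -0.037 m and contact force between stylus and box_b above 3 N and horizontal distance between stylus_tip and box_b_mouth below 0.009 m and z of stylus_tip in the frame of box_b_mouth below -0.003 m) or (y of box_c in the frame of rack between -0.111 and -0.037 m and contact force between stylus and box_c above 3 N and horizontal distance between stylus_tip and box_c_mouth below 0.009 m and z of stylus_tip in the frame of box_c_mouth below -0.003 m))), for 0.05 s.
4. the box with the stuck key is at the back stop (((x of box_a in the frame of rack above 0.043 m and value of joint box_a_key below 0.001 m) or (x of box_b in the frame of rack above 0.043 m and value of joint box_b_key below 0.001 m) or (x of box_c in the frame of rack above 0.043 m and value of joint box_c_key below 0.001 m))), for 0.2 s.
At the end, for the whole second after the job is handed in: The box whose key is out (stuck) is within 4 mm of its back stop; the two others, their keys in (over 3.8 of 5 mm), are still at the front (20 to 65 mm before the rack's centre); the stylus stands upright in its holder, collar on the block; all at rest and released ((((x of box_a in the frame of rack above 0.043 m and value of joint box_a_key below 0.001 m) and (x of box_b in the frame of rack between -0.065 and -0.02 m and value of joint box_b_key above 0.0038 m) and (x of box_c in the frame of rack between -0.065 and -0.02 m and value of joint box_c_key above 0.0038 m)) or ((x of box_b in the frame of rack above 0.043 m and value of joint box_b_key below 0.001 m) and (x of box_a in the frame of rack between -0.065 and -0.02 m and value of joint box_a_key above 0.0038 m) and (x of box_c in the frame of rack between -0.065 and -0.02 m and value of joint box_c_key above 0.0038 m)) or ((x of box_c in the frame of rack above 0.043 m and value of joint box_c_key below 0.001 m) and (x of box_a in the frame of rack between -0.065 and -0.02 m and value of joint box_a_key above 0.0038 m) and (x of box_b in the frame of rack between -0.065 and -0.02 m and value of joint box_b_key above 0.0038 m))) and z of box_a in the frame of rack between 0.002 and 0.012 m and angle between each of box_a, box_b, box_c's own z axis and vertical below 0.1 rad and linear speed of each of box_a, box_b, box_c, stylus below 0.01 m/s and z of box_b in the frame of rack between 0.002 and 0.012 m and z of box_c in the frame of rack between 0.002 and 0.012 m and horizontal distance between stylus and holder below 0.008 m and angle between stylus's own z axis and vertical below 0.12 rad and z of stylus in the frame of holder between 0.076 and 0.084 m); the robot touches nothing.
It fails at once if a box is lifted or tipped out of its lane (z of any of box_a, box_b, box_c in the frame of rack above 0.022 m or angle between any of box_a, box_b, box_c's own z axis and vertical above 0.4 rad).
It fails at once if a box whose key is in is pushed to the back ((x of box_a in the frame of rack above 0 m and value of joint box_a_key above 0.0025 m) or (x of box_b in the frame of rack above 0 m and value of joint box_b_key above 0.0025 m) or (x of box_c in the frame of rack above 0 m and value of joint box_c_key above 0.0025 m)).
It fails at once if the tape, pin tub, apple or eraser is moved (over 25 mm) (distance of any of tape, pin_cup, apple, eraser from where it was at the start of the episode above 0.025 m).
It also fails if it takes over 61 s, if anything falls off the work surface, if the arm or the gripper's body presses on something with over 40 N, if the wrist force passes 120 N, or if a joint passes its speed limit or range.

## Working session

There is one attempt and no reset: what is moved stays moved. The work goes in short steps, Python scripts to look and compute and a shell command to move; the robot and the scene stay as the last step left them, time stands still between calls to the robot, and variables do not carry over. Pictures are saved under pics/ and viewed, and the job is handed in when it is done.

```bash
mkdir -p pics; ls; cat > h.py <<'E'
import numpy as np,cv2
from rig import telemetry, imaging, ctrl
from scipy.spatial.transform import Rotation as R
def cap(n):
    c=imaging.capture(n); c['K']=np.array([[c['fx'],0,c['cx']],[0,c['fy'],c['cy']],[0,0,1.]]); c['D']=np.array(c['D'],float)
    c['R']=cv2.Rodrigues(np.array(c['rvec'],float))[0]; c['t']=np.array(c['tvec'],float).ravel(); return c
def ray(c,u,v):
    p=cv2.undistortPoints(np.array([[[u,v]]],float),c['K'],c['D'])[0,0]
    d=c['R'].T@np.array([p[0],p[1],1.]); o=-c['R'].T@c['t']; return o,d
def onz(c,u,v,z):
    o,d=ray(c,u,v); return o+d*(z-o[2])/d[2]
def cloud(c):
    h,w=c['z_map'].shape; g=np.stack(np.meshgrid(np.arange(w),np.arange(h)),-1).reshape(-1,1,2).astype(float)
    p=cv2.undistortPoints(g,c['K'],c['D'])[:,0]; z=c['z_map'].reshape(-1,1)
    P=(np.hstack([p,np.ones_like(z)])*z-c['t'])@c['R']; P[z[:,0]==0]=np.nan; return P.reshape(h,w,3)
def proj(c,P): return cv2.projectPoints(np.array(P,float).reshape(-1,3),np.array(c['rvec'],float),c['t'],c['K'],c['D'])[0][:,0]
def save(c,f,box=None,s=None):
    im=c['frame'][:,:,::-1]
    if box: u0,v0,u1,v1=box; im=im[v0:v1,u0:u1]
    s=s or min(800/im.shape[1],600/im.shape[0]); cv2.imwrite('pics/'+f,cv2.resize(im,None,fx=s,fy=s,interpolation=cv2.INTER_CUBIC))
def st():
    s=telemetry.sense(); print({k:np.round(s[k],3).tolist() for k in('time_s','joints','eef_pos','ee_rot','force','grip_width')})
    return s
E
python3 - <<'E'
from h import *
import pickle
for n in('scene','top'):
    c=cap(n); save(c,n+'0.png'); pickle.dump(c,open(n+'0.pkl','wb')); print(n,c['fx'],c['D'],-c['R'].T@c['t'])
s=st(); print(R.from_quat(np.roll(s['ee_rot'],-1)).as_matrix().round(3))
E
```

```text
pics
scene 353.2258407762315 [0.0045345 0.        0.        0.        0.       ] [285.70136382 615.54646996 706.13791728]
top 446.18453356800904 [-0.09353128  0.          0.          0.          0.        ] [ 355.4241313   -13.53085843 1641.76587385]
{'time_s': 0.1, 'joints': [0.944, 0.313, 1.498, -0.0, 1.331, -0.223], 'eef_pos': [206.119, 482.545, 200.38], 'ee_rot': [-0.59, 0.59, 0.389, -0.39], 'force': [-0.467, 0.112, 1.27], 'grip_width': 1.0}
[[ 0.393 -0.001 -0.92 ]
 [ 0.92  -0.001  0.393]
 [-0.001 -1.     0.   ]]
```

View pics/scene0.png

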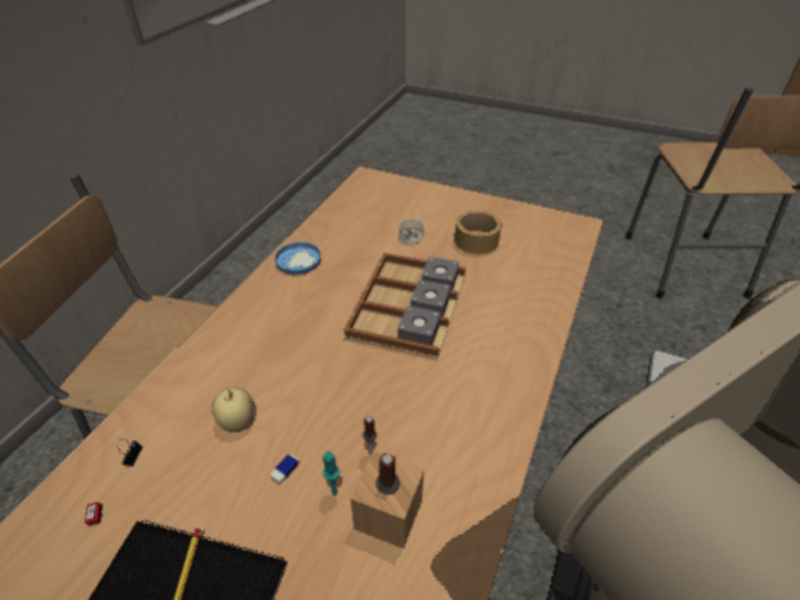

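View pics/top0.png

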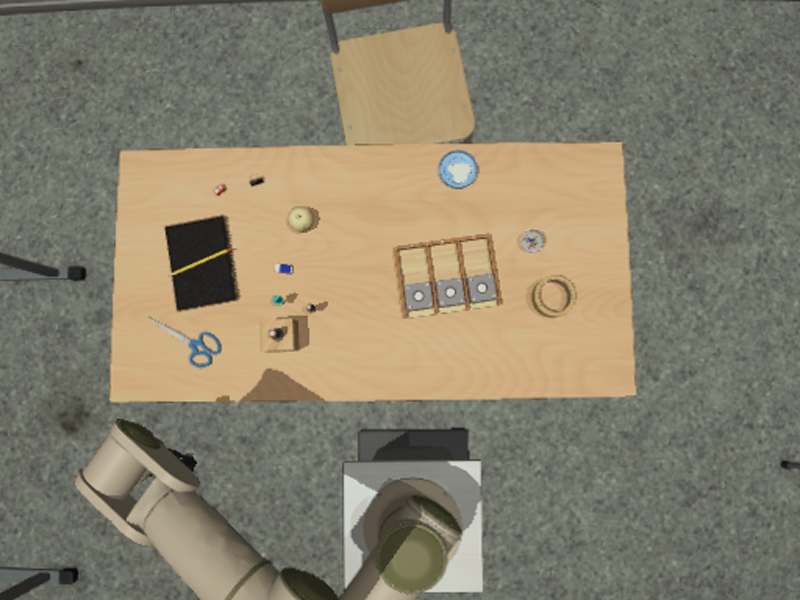

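```bash
python3 - <<'E'
import pickle
from h import *
s=pickle.load(open('scene0.pkl','rb'));t=pickle.load(open('top0.pkl','rb'))
save(s,'s_rack.png',(210,150,310,230),8); save(s,'s_hold.png',(190,250,290,350),6)
save(t,'t_rack.png',(245,145,325,210),10); save(t,'t_hold.png',(160,160,220,230),8)
E
```

```text
(no output)
```

View pics/s_rack.png

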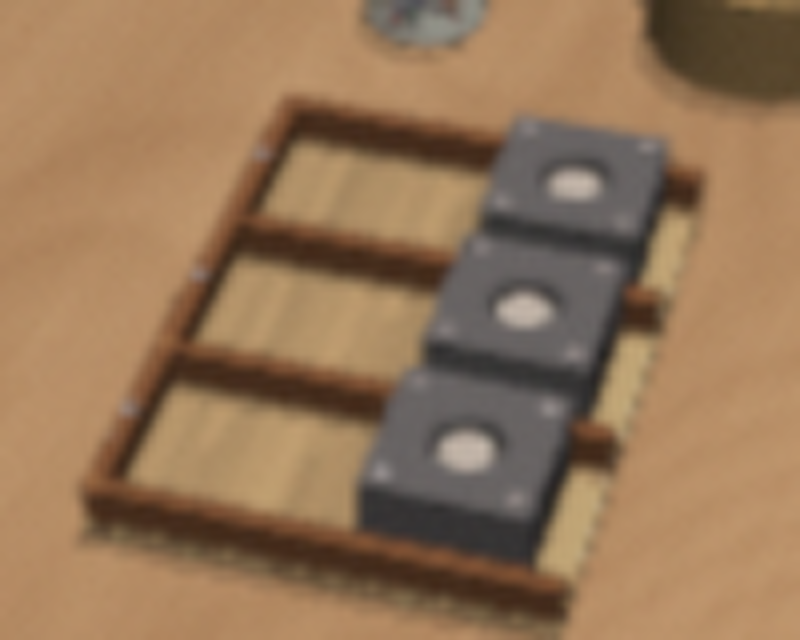

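View pics/s_hold.png

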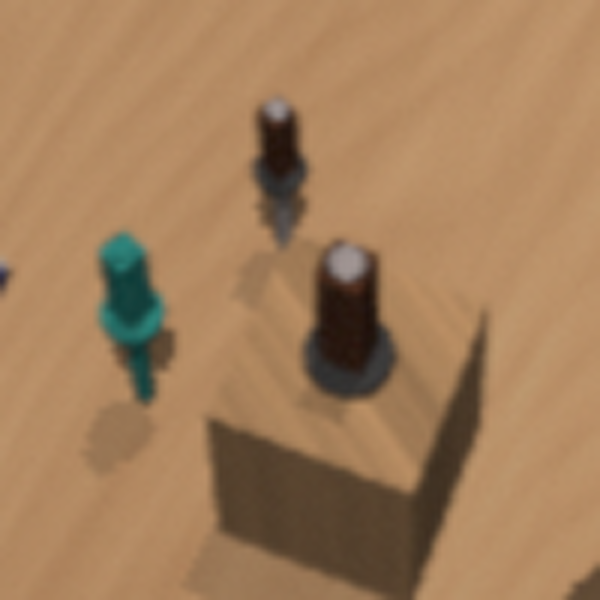

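View pics/t_rack.png

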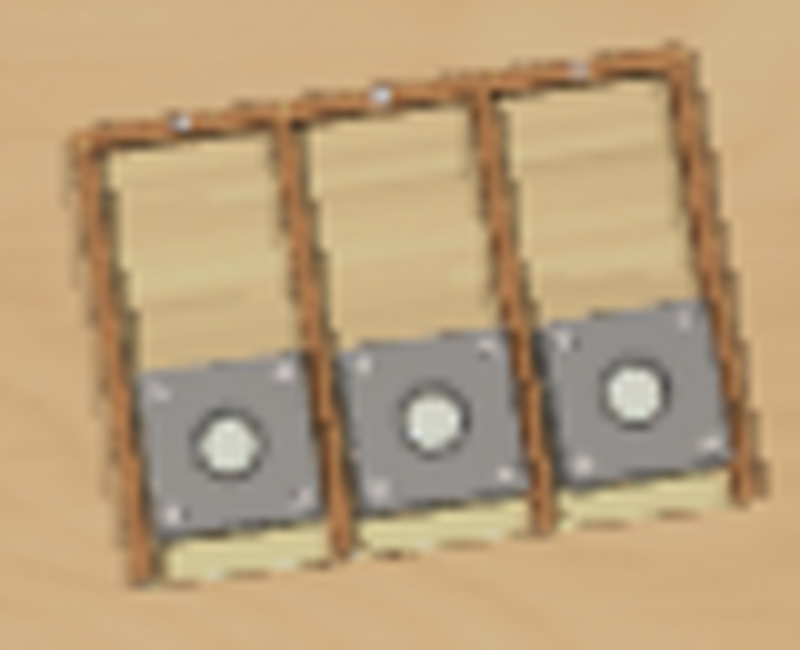

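View pics/t_hold.png

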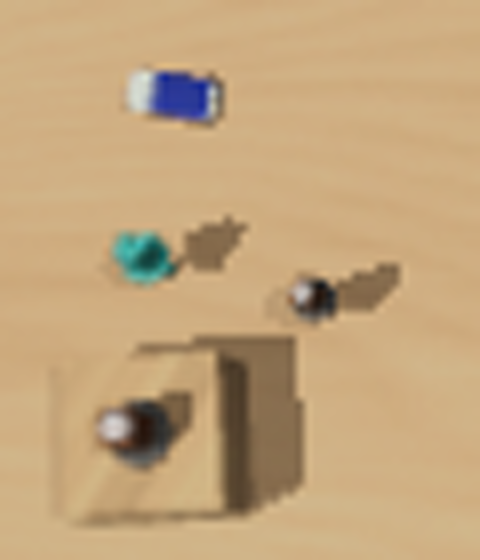

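```bash
python3 - <<'E'
import pickle
from h import *
s=pickle.load(open('scene0.pkl','rb'));t=pickle.load(open('top0.pkl','rb'))
for n,c,(u0,v0,u1,v1) in(('s',s,(210,150,310,230)),('t',t,(245,145,325,210))):
    f=c['frame'].astype(int); m=np.zeros(f.shape[:2],np.uint8)
    sub=f[v0:v1,u0:u1]; thr=(sub.min(2)>150)&(sub.max(2)-sub.min(2)<35); m[v0:v1,u0:u1]=thr
    k,l,stt,ce=cv2.connectedComponentsWithStats(m)
    P=cloud(c)
    for i in range(1,k):
        if 8<stt[i,4]<150: print(n,ce[i].round(1),stt[i,4],onz(c,*ce[i],37).round(1),np.nanmedian(P[l==i],0).round(1))
for n,c,box in(('s',s,(190,250,290,350)),('t',t,(160,160,220,230))):
    P=cloud(c); m=np.zeros(P.shape[:2],bool); m[box[1]:box[3],box[0]:box[2]]=1
    mm=m&(abs(P[...,2]-80)<3.5); q=P[mm][:,:2].astype(np.float32); q=q[np.abs(q-np.median(q,0)).max(1)<60]
    r=cv2.minAreaRect(q); print(n,'holder top',len(q),r,np.median(P[mm][:,2]))
    hh=m&(P[...,2]>110)&(P[...,2]<145); print('handle',hh.sum(),np.nanmedian(P[hh],0),np.nanmax(P[hh],0),np.nanmin(P[hh],0))
    f=c['frame'].astype(int); b=(f.min(2)>125)&(f.max(2)-f.min(2)<45)&m
    k,l,stt,ce=cv2.connectedComponentsWithStats(b.astype(np.uint8))
    for i in range(1,k): print('cap',ce[i].round(1),stt[i,4],onz(c,*ce[i],135).round(1),np.nanmedian(P[l==i],0).round(1))
E
```

```text
s [275.  188.4] 11 [538.7 -90.7  37. ] [539.8 -91.8  35.1]
s [268. 206.] 15 [529.7 -16.8  37. ] [530.5 -18.2  35.5]
t [308. 184.] 21 [ 547.9 -168.8   37. ] [ 548.1 -168.5   37.5]
t [287.9 186.8] 21 [538.6 -95.5  37. ] [538.4 -96.2  36.4]
t [267.4 189.1] 21 [531.2 -21.5  37. ] [531.7 -20.1  35.5]
s holder top 973 ((442.8355712890625, 301.1915283203125), (70.59153747558594, 71.40144348144531), 2.432415723800659) 78.68919579051665
handle 135 [440.65182284 305.48906812 131.84026162] [450.22665259 309.77183337 137.32839862] [434.07971459 293.81811443 110.22884127]
cap [235.5 267.5] 4 [486.9 258.5 135. ] [503.4 228.1  87.8]
cap [247.4 293.1] 17 [442.2 299.9 135. ] [442.1 300.  135.4]
t holder top 242 ((442.3216247558594, 297.8993225097656), (70.082275390625, 71.51996612548828), 1.4081752300262451) 79.79380652205872
handle 29 [442.99027392 295.69952081 133.44679718] [449.97179075 304.98532838 140.58914384] [435.6986616  289.51447857 113.73717962]
cap [177. 171.] 15 [586.7 288.4 135. ] [606.4 313.6  11.2]
cap [184. 169.] 1 [593.3 264.3 135. ] [614.1 288.5   3.3]
cap [186.  172.5] 4 [581.1 257.2 135. ] [600.3 280.    8.3]
cap [177. 189.] 1 [524.6 287.6 135. ] [534.  304.3  51.2]
cap [174. 190.] 1 [521.3 297.9 135. ] [526.  306.8  91.8]
cap [175. 194.] 1 [507.5 294.2 135. ] [520.7 321.    3.9]
cap [178. 195.] 1 [504.  283.9 135. ] [511.9 299.7  54.8]
cap [197. 196.] 5 [499.8 218.8 135. ] [504.6 226.2  86.1]
cap [173.8 213. ] 10 [442.8 297.6 135. ] [443.  297.  135.9]
```

```bash
cat >> h.py <<'E'
def delta(p,yaw=None):
    s=telemetry.sense(); M=R.from_quat(np.roll(s['ee_rot'],-1)).as_matrix(); d=M.T@(np.array(p,float)-s['eef_pos'])/10
    a=None
    if yaw is not None: a=R.from_matrix(M.T@np.array([[np.cos(yaw),0,-np.sin(yaw)],[np.sin(yaw),0,np.cos(yaw)],[0,-1,0]]) ).as_rotvec().round(4)
    print('delta cm',d.round(3),'twist',a)
E
python3 - <<'E'
import pickle
from h import *
delta([442.6,299.3,200.9],np.pi/2)
s=pickle.load(open('scene0.pkl','rb'));t=pickle.load(open('top0.pkl','rb'))
for n,c,(u0,v0,u1,v1) in(('s',s,(210,150,310,230)),('t',t,(245,145,325,210))):
    hsv=cv2.cvtColor(c['frame'],cv2.COLOR_RGB2HSV); P=cloud(c)
    m=np.zeros(hsv.shape[:2],bool); sl=(slice(v0,v1),slice(u0,u1))
    # walls by height 17..30 & brown
    f=c['frame'].astype(int)
    mm=(f[...,0]-f[...,2]>40)&(abs(P[...,2]-23)<6); m[sl]=mm[sl]
    k,l,sa,ce=cv2.connectedComponentsWithStats(m.astype(np.uint8),connectivity=8); print(sorted(sa[1:,4])[-4:])
    keep=sum((l==i).astype(int) for i in range(1,k) if sa[i,4]>15)>0
    q=P[keep][:,:2].astype(np.float32); r=cv2.minAreaRect(q); print(n,'rack',r,'corners',cv2.boxPoints(r).round(0).tolist())
    b=np.zeros_like(m); bb=(f.max(2)-f.min(2)<40)&(abs(P[...,2]-42)<5); b[sl]=bb[sl]
    q=P[b][:,:2]; print('boxes',cv2.minAreaRect(q.astype(np.float32)))
E
```

```text
delta cm [ -7.56   -0.05  -28.946] twist [-0.0005 -0.4038 -0.0011]
[np.int32(15), np.int32(29), np.int32(205), np.int32(364)]
s rack ((582.9962158203125, -126.34359741210938), (184.4130096435547, 324.04693603515625), 3.449601411819458) corners [[481.0, 30.0], [501.0, -294.0], [685.0, -283.0], [665.0, 41.0]]
boxes ((544.3833618164062, -136.91116333007812), (60.77051544189453, 304.3143310546875), 6.454386234283447)
[np.int32(2), np.int32(13), np.int32(227), np.int32(240)]
t rack ((580.9771118164062, -89.64969635009766), (170.12367248535156, 230.0245361328125), 7.390874862670898) corners [[482.0, 13.0], [511.0, -215.0], [680.0, -193.0], [651.0, 35.0]]
boxes ((539.260498046875, -95.43352508544922), (61.591495513916016, 208.16990661621094), 6.7786712646484375)
```

```bash
python3 -m handwheel '[{"delta_pos":[-0.6,0,-2.3],"twist":[0,-0.04,0],"jaw":1},{"delta_pos":[-1.6,0,-6],"twist":[0,-0.09,0],"jaw":0.9},{"delta_pos":[-2.5,0,-9.7],"twist":[0,-0.14,0],"jaw":0.8},{"delta_pos":[-3.5,0,-13.4],"twist":[0,-0.19,0],"jaw":0.7},{"delta_pos":[-4.5,0,-17.1],"twist":[0,-0.24,0],"jaw":0.7},{"delta_pos":[-5.4,0,-20.8],"twist":[0,-0.29,0],"jaw":0.7},{"delta_pos":[-6.4,0,-24.5],"twist":[0,-0.34,0],"jaw":0.7},{"delta_pos":[-7.2,0,-27.6],"twist":[0,-0.38,0],"jaw":0.7},{"delta_pos":[-7.56,0,-28.95],"twist":[0,-0.404,0],"jaw":0.7},{"delta_pos":[-7.56,0,-28.95],"twist":[0,-0.404,0],"jaw":0.7}]' 60; python3 - <<'E'
from h import *
st(); delta([442.6,299.3,92],np.pi/2)
for n in('scene','top'):
    c=cap(n); save(c,n+'1.png')
    import pickle; pickle.dump(c,open(n+'1.pkl','wb'))
E
```

```text
time_s: 0.93
eef_pos: [444.7, 297.4, 200.2]
ee_rot: [-0.501, 0.501, 0.499, -0.5]
force: [-0.2, 0.8, 0.3]
grip_width: 0.7
{'time_s': 0.933, 'joints': [0.371, 0.336, 1.468, -0.0, 1.339, -1.198], 'eef_pos': [444.702, 297.43, 200.227], 'ee_rot': [-0.501, 0.501, 0.499, -0.5], 'force': [-0.226, 0.807, 0.263], 'grip_width': 0.7}
delta cm [ 0.195 10.823  0.203] twist [-0.0007 -0.0024 -0.0008]
```

View pics/scene1.png

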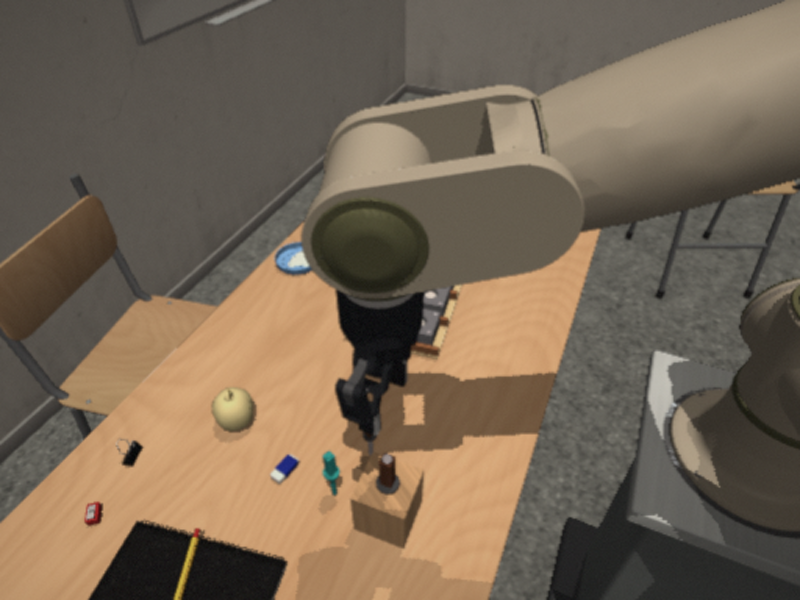

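```bash
python3 - <<'E'
from h import *
import pickle
s=st()
c=pickle.load(open('scene1.pkl','rb')); p=s['eef_pos']
print(proj(c,[p,np.add(p,[0,30,0]),np.add(p,[0,-30,0]),[442.6,299.3,135]]))
save(c,'s1z.png',(190,200,290,340),5)
delta([442.6,299.3,92],np.pi/2)
E
```

```text
{'time_s': 1.033, 'joints': [0.375, 0.334, 1.469, 0.0, 1.339, -1.194], 'eef_pos': [442.521, 299.461, 200.524], 'ee_rot': [0.501, -0.5, -0.499, 0.5], 'force': [-0.815, 0.253, -0.165], 'grip_width': 0.7}
[[246.71716684 271.76908849]
 [239.01599525 285.78993438]
 [253.91803745 258.66032209]
 [247.33522498 292.74717358]]
delta cm [-0.015 10.852 -0.019] twist [-0.001  -0.0012 -0.0001]
```

View pics/s1z.png

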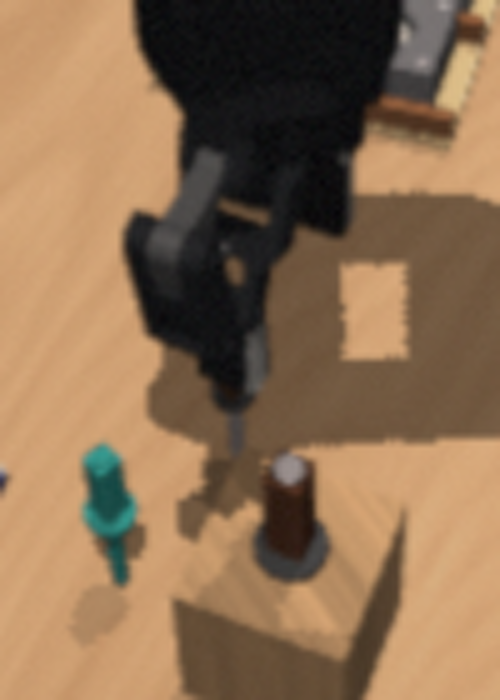

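```bash
python3 - <<'E'
from h import *
import pickle
c=pickle.load(open('scene1.pkl','rb')); P=cloud(c)
f=c['frame'].astype(int)
m=np.zeros(P.shape[:2],bool); m[225:292,212:265]=1
m&=(f.max(2)<110)&(P[...,2]>180)
for v in range(228,286,4):
    u=np.where(m[v])[0]
    if len(u): print(v,[(int(k),P[v,k].round(0).astype(int).tolist()) for k in u[::4]])
E
```

```text
228 [(226, [453, 338, 347]), (230, [447, 337, 348]), (234, [441, 338, 351]), (238, [436, 334, 350]), (242, [434, 327, 344]), (246, [432, 319, 336]), (250, [427, 317, 337]), (254, [442, 269, 280]), (258, [433, 274, 289]), (262, [432, 261, 277])]
232 [(226, [452, 341, 341]), (230, [448, 337, 340]), (234, [440, 339, 345]), (238, [436, 336, 344]), (242, [434, 328, 336]), (246, [431, 321, 330]), (250, [427, 317, 328]), (254, [442, 270, 272]), (258, [436, 267, 271])]
236 [(226, [450, 345, 339]), (230, [444, 343, 339]), (234, [439, 341, 340]), (238, [435, 338, 338]), (242, [434, 328, 329]), (246, [431, 322, 323]), (250, [428, 314, 316]), (254, [442, 270, 262]), (258, [435, 269, 265])]
240 [(225, [448, 352, 338]), (229, [443, 349, 338]), (233, [440, 343, 333]), (238, [436, 336, 327]), (242, [435, 327, 318]), (246, [430, 325, 318]), (250, [449, 270, 248]), (254, [442, 271, 253]), (258, [435, 270, 256])]
244 [(216, [456, 362, 338]), (220, [451, 360, 338]), (224, [446, 358, 338]), (228, [441, 356, 338]), (232, [441, 346, 327]), (236, [446, 325, 301]), (240, [441, 322, 300]), (246, [428, 327, 31
[... 592 characters left out ...]
]), (233, [433, 359, 321]), (239, [436, 337, 292]), (243, [433, 329, 284])]
260 [(218, [454, 365, 307]), (222, [447, 365, 311]), (226, [441, 365, 314]), (230, [434, 366, 320]), (234, [433, 356, 308]), (238, [436, 341, 287]), (242, [433, 333, 279])]
264 [(219, [455, 362, 295]), (223, [451, 358, 291]), (227, [441, 364, 304]), (231, [434, 365, 309]), (235, [433, 354, 296]), (239, [434, 342, 281])]
268 [(222, [451, 362, 286]), (226, [445, 360, 288]), (230, [437, 363, 296]), (235, [433, 356, 289]), (239, [437, 337, 262])]
272 [(229, [451, 343, 252]), (233, [433, 361, 286]), (237, [438, 341, 258]), (241, [434, 336, 253])]
276 [(232, [447, 342, 242]), (236, [439, 344, 249]), (240, [436, 336, 241])]
```

```bash
python3 - <<'E'
from h import *
import pickle
c=pickle.load(open('scene1.pkl','rb')); P=cloud(c)
for v in list(range(244,262,3)):
    print(v,[(k,P[v,k].round(0).astype(int).tolist()) for k in range(246,264,2) if P[v,k,2]>100])
for v in list(range(268,286,2)):
    print(v,[(k,P[v,k].round(0).astype(int).tolist()) for k in range(230,250,2) if P[v,k,2]>100])
E
```

```text
244 [(246, [428, 327, 313]), (248, [428, 321, 306]), (250, [450, 269, 237]), (252, [446, 270, 240]), (254, [442, 270, 242]), (256, [439, 269, 242]), (258, [435, 270, 245])]
247 [(246, [428, 328, 307]), (248, [428, 322, 300]), (256, [438, 270, 235]), (258, [435, 270, 237])]
250 [(246, [428, 329, 301])]
253 []
256 []
259 []
268 [(230, [437, 363, 296]), (232, [433, 364, 299]), (234, [433, 358, 291]), (236, [432, 354, 288]), (238, [438, 338, 263]), (240, [435, 337, 263]), (242, [434, 332, 258])]
270 [(230, [439, 361, 287]), (232, [434, 362, 292]), (234, [433, 358, 287]), (236, [431, 356, 285]), (238, [438, 338, 258]), (240, [436, 336, 257]), (242, [434, 332, 253])]
272 [(230, [449, 344, 254]), (232, [435, 361, 285]), (234, [433, 359, 284]), (236, [439, 343, 260]), (238, [438, 338, 253]), (240, [436, 336, 252]), (242, [434, 333, 249])]
274 [(230, [450, 343, 248]), (232, [447, 341, 246]), (234, [442, 344, 253]), (236, [439, 344, 255]), (238, [438, 338, 248]), (240, [436, 336, 246]), (242, [434, 333, 244])]
276 [(232, [447, 342, 242]), (234, [443, 342, 245]), (236, [439, 344, 249]), (238, [438, 339, 243]), (240, [436, 336, 241]), (242, [434, 333, 238])]
278 [(240, [437, 336, 235])]
280 []
282 []
284 []
```

```bash
python3 -m handwheel '[{"delta_pos":[0,1.5,0],"twist":[0,0,0],"jaw":0.7},{"delta_pos":[0,3,0],"twist":[0,0,0],"jaw":0.7},{"delta_pos":[0,4.5,0],"twist":[0,0,0],"jaw":0.7},{"delta_pos":[0,6,0],"twist":[0,0,0],"jaw":0.6},{"delta_pos":[0,7,0],"twist":[0,0,0],"jaw":0.6},{"delta_pos":[0,8,0],"twist":[0,0,0],"jaw":0.6},{"delta_pos":[0,8.5,0],"twist":[0,0,0],"jaw":0.6},{"delta_pos":[0,9,0],"twist":[0,0,0],"jaw":0.6},{"delta_pos":[0,9,0],"twist":[0,0,0],"jaw":0.6},{"delta_pos":[0,9,0],"twist":[0,0,0],"jaw":0.6}]' 60; python3 - <<'E'
from h import *
st(); 
c=cap('scene'); save(c,'s2z.png',(190,220,290,340),5); P=cloud(c)
import pickle; pickle.dump(c,open('scene2.pkl','wb'))
for v in list(range(262,314,3)):
    print(v,[(k,P[v,k].round(0).astype(int).tolist()) for k in range(228,266,3) if P[v,k,2]>100])
E
```

```text
time_s: 1.87
eef_pos: [442.9, 299.7, 111.2]
ee_rot: [-0.5, 0.5, 0.5, -0.5]
force: [1.0, -0.3, 1.2]
grip_width: 0.603
{'time_s': 1.867, 'joints': [0.376, 0.42, 1.592, 0.0, 1.129, -1.195], 'eef_pos': [442.936, 299.663, 111.201], 'ee_rot': [-0.5, 0.5, 0.5, -0.5], 'force': [1.002, -0.251, 1.205], 'grip_width': 0.603}
262 [(231, [449, 338, 273]), (234, [443, 340, 278]), (237, [439, 338, 277]), (240, [434, 338, 280]), (243, [430, 337, 282]), (246, [426, 335, 281]), (249, [421, 333, 282]), (252, [418, 330, 280]), (255, [415, 327, 278]), (258, [412, 322, 273]), (261, [431, 263, 189])]
265 [(231, [449, 338, 265]), (234, [444, 339, 269]), (237, [438, 340, 272]), (240, [434, 339, 274]), (243, [430, 337, 274]), (246, [426, 334, 273]), (249, [422, 332, 273]), (252, [418, 331, 273]), (255, [438, 275, 191]), (258, [430, 280, 202]), (261, [430, 267, 186])]
268 [(231, [449, 340, 260]), (234, [444, 340, 263]), (237, [439, 339, 264]), (240, [434, 339, 267]), (243, [433, 332, 259]), (246, [433, 321, 245]), (249, [428, 320, 246]), (252, [424, 319, 247]), (255, [438, 275, 182]), (258, [434, 272, 181])]
27
[... 1896 characters left out ...]
(228, [444, 364, 214]), (231, [439, 365, 219]), (234, [433, 366, 225]), (237, [431, 359, 217]), (240, [431, 349, 201]), (243, [431, 340, 187]), (246, [441, 309, 133]), (249, [435, 308, 135]), (252, [435, 296, 118])]
301 [(228, [448, 359, 196]), (231, [443, 359, 199]), (234, [435, 362, 210]), (237, [431, 360, 209]), (240, [430, 351, 196]), (243, [434, 334, 166]), (246, [441, 309, 123]), (249, [435, 308, 125]), (252, [435, 296, 107])]
304 [(234, [437, 359, 193]), (237, [431, 360, 201]), (240, [436, 341, 166]), (243, [434, 334, 157]), (246, [441, 309, 111]), (249, [435, 309, 116])]
307 [(240, [437, 341, 156]), (243, [435, 333, 144]), (246, [442, 309, 101]), (249, [436, 308, 104])]
310 []
313 []
```

View pics/s2z.png

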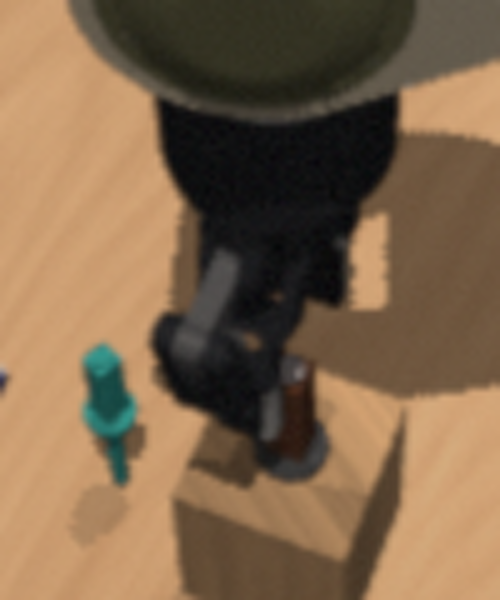

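```bash
python3 -m handwheel '[{"delta_pos":[0,0.5,0],"twist":[0,0,0],"jaw":0.5},{"delta_pos":[0,1,0],"twist":[0,0,0],"jaw":0.5},{"delta_pos":[0,1.5,0],"twist":[0,0,0],"jaw":0.5},{"delta_pos":[0,1.9,0],"twist":[0,0,0],"jaw":0.5},{"delta_pos":[0,1.9,0],"twist":[0,0,0],"jaw":0.5},{"delta_pos":[0,1.9,0],"twist":[0,0,0],"jaw":0.5},{"delta_pos":[0,1.9,0],"twist":[0,0,0],"jaw":0.5},{"delta_pos":[0,1.9,0],"twist":[0,0,0],"jaw":0.5},{"delta_pos":[0,1.9,0],"twist":[0,0,0],"jaw":0.5},{"delta_pos":[0,1.9,0],"twist":[0,0,0],"jaw":0.5}]' 60; python3 - <<'E'
from h import *
st(); 
c=cap('scene'); save(c,'s3z.png',(200,250,280,340),6); P=cloud(c)
for v in list(range(262,314,3)):
    print(v,[(k,P[v,k].round(0).astype(int).tolist()) for k in (240,243,245,251,254,257) if P[v,k,2]>90])
E
```

```text
time_s: 2.75
eef_pos: [442.9, 299.5, 92.0]
ee_rot: [-0.5, 0.5, 0.5, -0.5]
force: [-0.0, 0.7, -0.3]
grip_width: 0.499
{'time_s': 2.75, 'joints': [0.375, 0.444, 1.613, -0.0, 1.085, -1.196], 'eef_pos': [442.874, 299.549, 92.038], 'ee_rot': [-0.5, 0.5, 0.5, -0.5], 'force': [-0.012, 0.671, -0.323], 'grip_width': 0.499}
262 [(240, [434, 338, 280]), (243, [429, 337, 282]), (245, [427, 335, 280]), (251, [419, 332, 281]), (254, [416, 327, 277]), (257, [413, 324, 274])]
265 [(240, [434, 338, 272]), (243, [430, 337, 274]), (245, [427, 336, 275]), (251, [419, 331, 273]), (254, [416, 328, 271]), (257, [413, 324, 267])]
268 [(240, [435, 338, 265]), (243, [430, 337, 267]), (245, [427, 336, 266]), (251, [419, 331, 265]), (254, [416, 329, 264]), (257, [412, 325, 261])]
271 [(240, [435, 338, 257]), (243, [430, 338, 260]), (245, [428, 335, 258]), (251, [420, 331, 257]), (254, [416, 328, 255]), (257, [429, 287, 194])]
274 [(240, [435, 338, 249]), (243, [430, 337, 251]), (245, [427, 336, 251]), (251, [426, 317, 228]), (254, [424, 311, 221]), (257, [431, 283, 179])]
277 [(240, [435, 338, 242]), (243, [432
[... 622 characters left out ...]
327, 194]), (254, [438, 280, 123])]
292 [(243, [435, 330, 188]), (245, [431, 330, 190]), (251, [437, 296, 136])]
295 [(240, [441, 330, 175]), (243, [434, 333, 184]), (245, [431, 331, 183]), (251, [436, 299, 131])]
298 [(240, [438, 336, 176]), (243, [434, 333, 175]), (245, [431, 332, 176]), (251, [435, 300, 124])]
301 [(240, [431, 350, 193]), (243, [433, 336, 171]), (245, [431, 333, 167]), (251, [435, 301, 115])]
304 [(240, [431, 350, 185]), (243, [436, 331, 150]), (245, [433, 329, 151]), (251, [435, 301, 104])]
307 [(240, [430, 352, 179]), (243, [436, 331, 140]), (245, [433, 329, 140]), (251, [435, 301, 93])]
310 [(240, [439, 337, 139]), (243, [436, 332, 133]), (245, [433, 330, 132])]
313 []
```

View pics/s3z.png

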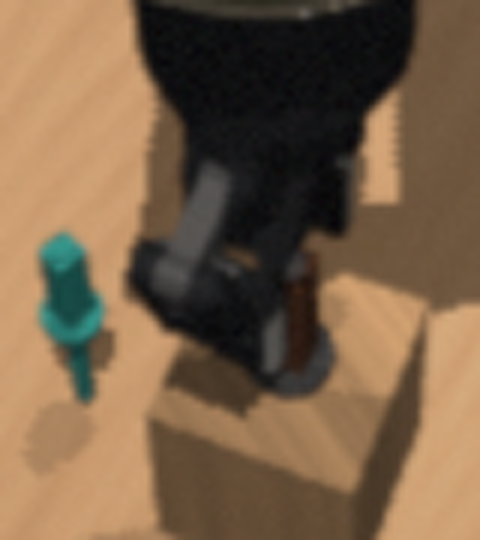

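```bash
python3 -m handwheel '[{"delta_pos":[0,0.4,0],"twist":[0,0,0],"jaw":0.5},{"delta_pos":[0,0.8,0],"twist":[0,0,0],"jaw":0.5},{"delta_pos":[0,1.2,0],"twist":[0,0,0],"jaw":0.5},{"delta_pos":[0,1.6,0],"twist":[0,0,0],"jaw":0.45},{"delta_pos":[0,1.6,0],"twist":[0,0,0],"jaw":0.4},{"delta_pos":[0,1.6,0],"twist":[0,0,0],"jaw":0.35},{"delta_pos":[0,1.6,0],"twist":[0,0,0],"jaw":0.3},{"delta_pos":[0,1.6,0],"twist":[0,0,0],"jaw":0.3},{"delta_pos":[0,1.6,0],"twist":[0,0,0],"jaw":0.3},{"delta_pos":[0,1.6,0],"twist":[0,0,0],"jaw":0.3}]' 60; python3 - <<'E'
from h import *
st(); 
c=cap('scene'); save(c,'s4z.png',(200,250,280,340),6); P=cloud(c)
for v in list(range(270,326,3)):
    print(v,[(k,P[v,k].round(0).astype(int).tolist()) for k in (243,245,247,251,254,257) if P[v,k,2]>83])
E
```

```text
time_s: 3.63
eef_pos: [442.9, 299.5, 76.0]
ee_rot: [-0.5, 0.5, 0.5, -0.5]
force: [-1.2, 0.1, -0.8]
grip_width: 0.305
{'time_s': 3.633, 'joints': [0.375, 0.465, 1.628, -0.0, 1.049, -1.196], 'eef_pos': [442.877, 299.535, 76.016], 'ee_rot': [-0.5, 0.5, 0.5, -0.5], 'force': [-1.201, 0.055, -0.789], 'grip_width': 0.305}
270 [(243, [430, 337, 261]), (245, [427, 336, 261]), (247, [425, 334, 260]), (251, [420, 331, 260]), (254, [416, 329, 259]), (257, [413, 323, 253])]
273 [(243, [431, 337, 253]), (245, [428, 335, 252]), (247, [425, 334, 253]), (251, [420, 331, 252]), (254, [416, 328, 250]), (257, [413, 324, 247])]
276 [(243, [430, 338, 247]), (245, [428, 335, 244]), (247, [425, 334, 245]), (251, [420, 331, 244]), (254, [416, 329, 243]), (257, [413, 324, 239])]
279 [(243, [431, 337, 238]), (245, [428, 336, 238]), (247, [425, 335, 239]), (251, [420, 330, 234]), (254, [423, 312, 208]), (257, [427, 290, 176])]
282 [(243, [432, 335, 225]), (245, [432, 329, 217]), (247, [432, 321, 207]), (251, [425, 320, 209]), (254, [434, 289, 161]), (257, [431, 283, 154])]
285 [(243, [432, 336, 218]), (245, [43
[... 462 characters left out ...]
297 [(243, [441, 321, 154]), (245, [434, 327, 168]), (247, [430, 327, 172]), (251, [435, 301, 128]), (254, [434, 288, 110])]
300 [(243, [438, 327, 156]), (245, [434, 327, 159]), (247, [431, 325, 159]), (251, [434, 302, 119])]
303 [(243, [436, 330, 153]), (245, [433, 329, 152]), (247, [431, 324, 147]), (251, [435, 301, 107])]
306 [(243, [431, 340, 162]), (245, [436, 324, 132]), (247, [433, 322, 132]), (251, [435, 301, 97]), (254, [433, 292, 84])]
309 [(243, [430, 343, 157]), (245, [436, 324, 122]), (247, [433, 321, 120]), (251, [435, 302, 87]), (254, [430, 298, 85])]
312 [(243, [438, 328, 117]), (245, [436, 324, 112]), (247, [434, 321, 109]), (251, [433, 306, 84])]
315 []
318 []
321 []
324 []
```

View pics/s4z.png

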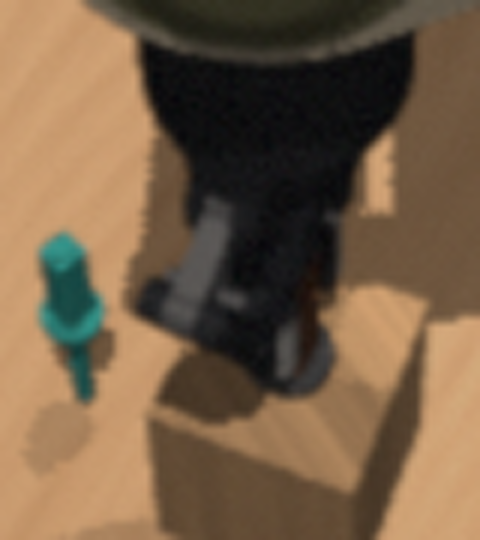

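```bash
python3 -m handwheel '[{"delta_pos":[0,0,0],"twist":[0,0,0],"jaw":0.25},{"delta_pos":[0,0,0],"twist":[0,0,0],"jaw":0.2},{"delta_pos":[0,0,0],"twist":[0,0,0],"jaw":0.1},{"delta_pos":[0,0,0],"twist":[0,0,0],"jaw":0},{"delta_pos":[0,0,0],"twist":[0,0,0],"jaw":0},{"delta_pos":[0,0,0],"twist":[0,0,0],"jaw":0},{"delta_pos":[0,-0.5,0],"twist":[0,0,0],"jaw":0},{"delta_pos":[0,-1,0],"twist":[0,0,0],"jaw":0},{"delta_pos":[0,-1,0],"twist":[0,0,0],"jaw":0},{"delta_pos":[0,-1,0],"twist":[0,0,0],"jaw":0}]' 80; python3 - <<'E'
from h import *
st(); 
c=cap('scene'); save(c,'s5z.png',(200,250,280,340),6)
E
```

```text
time_s: 4.52
eef_pos: [443.0, 299.6, 86.3]
ee_rot: [-0.5, 0.5, 0.5, -0.5]
force: [-0.3, 0.2, -1.5]
grip_width: 0.167
{'time_s': 4.517, 'joints': [0.375, 0.451, 1.618, 0.0, 1.071, -1.196], 'eef_pos': [442.982, 299.641, 86.275], 'ee_rot': [-0.5, 0.5, 0.5, -0.5], 'force': [-0.266, 0.156, -1.502], 'grip_width': 0.167}
```

View pics/s5z.png

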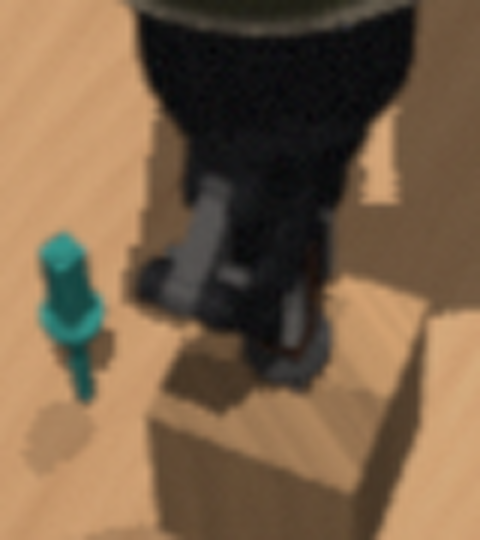

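```bash
python3 -m handwheel '[{"delta_pos":[0,-1,0],"twist":[0,0,0],"jaw":0},{"delta_pos":[0,-2,0],"twist":[0,0,0],"jaw":0},{"delta_pos":[0,-3.5,0],"twist":[0,0,0],"jaw":0},{"delta_pos":[0,-5,0],"twist":[0,0,0],"jaw":0},{"delta_pos":[0,-6.5,0],"twist":[0,0,0],"jaw":0},{"delta_pos":[0,-8,0],"twist":[0,0,0],"jaw":0},{"delta_pos":[0,-9,0],"twist":[0,0,0],"jaw":0},{"delta_pos":[0,-9.5,0],"twist":[0,0,0],"jaw":0},{"delta_pos":[0,-9.5,0],"twist":[0,0,0],"jaw":0},{"delta_pos":[0,-9.5,0],"twist":[0,0,0],"jaw":0}]' 80; python3 - <<'E'
from h import *
st(); 
c=cap('scene'); save(c,'s6z.png',(200,220,280,340),5); delta([530.4,-19.2,175],np.pi/2)
import pickle; pickle.dump(c,open('scene6.pkl','wb'))
print(proj(c,[[442.8,299.5,180.5],[442.8,299.5,114]]))
E
```

```text
time_s: 5.4
eef_pos: [442.6, 299.4, 180.6]
ee_rot: [0.5, -0.5, -0.5, 0.5]
force: [0.2, 0.4, -1.7]
grip_width: 0.175
{'time_s': 5.4, 'joints': [0.375, 0.35, 1.501, -0.0, 1.291, -1.196], 'eef_pos': [442.647, 299.43, 180.598], 'ee_rot': [0.5, -0.5, -0.5, 0.5], 'force': [0.151, 0.41, -1.678], 'grip_width': 0.175}
delta cm [-31.858   0.528  -8.786] twist [-0.0011  0.0002 -0.0004]
[[246.76115316 278.48768728]
 [247.37419503 298.95331364]]
```

View pics/s6z.png

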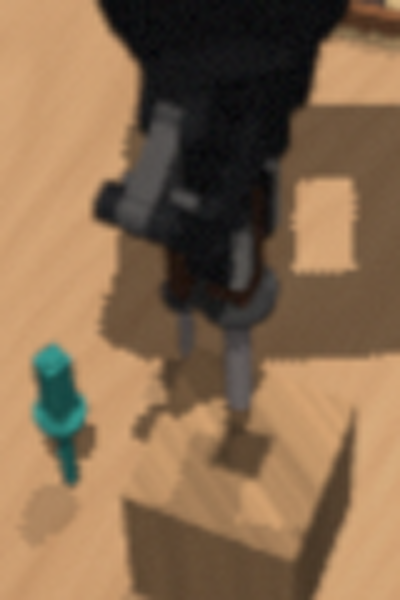

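```bash
python3 -m handwheel '[{"delta_pos":[-2,0,-0.5],"twist":[0,0,0],"jaw":0},{"delta_pos":[-5.5,0,-1.5],"twist":[0,0,0],"jaw":0},{"delta_pos":[-9.5,0.1,-2.6],"twist":[0,0,0],"jaw":0},{"delta_pos":[-13.5,0.2,-3.7],"twist":[0,0,0],"jaw":0},{"delta_pos":[-17.5,0.3,-4.8],"twist":[0,0,0],"jaw":0},{"delta_pos":[-21.5,0.4,-5.9],"twist":[0,0,0],"jaw":0},{"delta_pos":[-25.5,0.5,-7],"twist":[0,0,0],"jaw":0},{"delta_pos":[-29,0.5,-8],"twist":[0,0,0],"jaw":0},{"delta_pos":[-31.2,1.5,-8.6],"twist":[0,0,0],"jaw":0},{"delta_pos":[-31.86,3,-8.79],"twist":[0,0,0],"jaw":0}]' 80; python3 - <<'E'
from h import *
st(); 
c=cap('scene'); save(c,'s7.png'); save(c,'s7z.png',(210,130,310,230),6); delta([530.4,-19.2,120],np.pi/2)
d=cap('top'); save(d,'t7z.png',(230,130,340,210),7)
import pickle; pickle.dump((c,d),open('p7.pkl','wb'))
E
```

```text
time_s: 6.28
eef_pos: [531.7, -22.7, 150.6]
ee_rot: [-0.5, 0.501, 0.499, -0.499]
force: [0.4, -0.2, -1.2]
grip_width: 0.175
{'time_s': 6.283, 'joints': [-0.263, 0.372, 1.552, -0.001, 1.217, -1.83], 'eef_pos': [531.743, -22.694, 150.649], 'ee_rot': [-0.5, 0.501, 0.499, -0.499], 'force': [0.445, -0.215, -1.162], 'grip_width': 0.175}
delta cm [ 0.256  2.692 -0.061] twist [-0.0048 -0.0032  0.0007]
```

View pics/s7z.png

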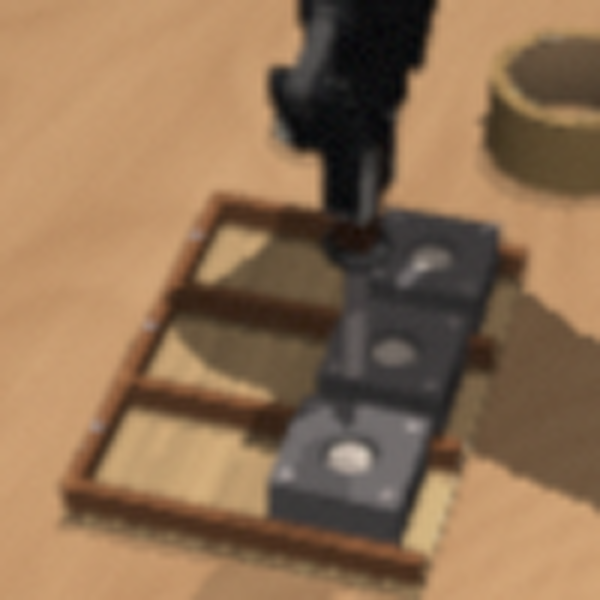

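View pics/t7z.png

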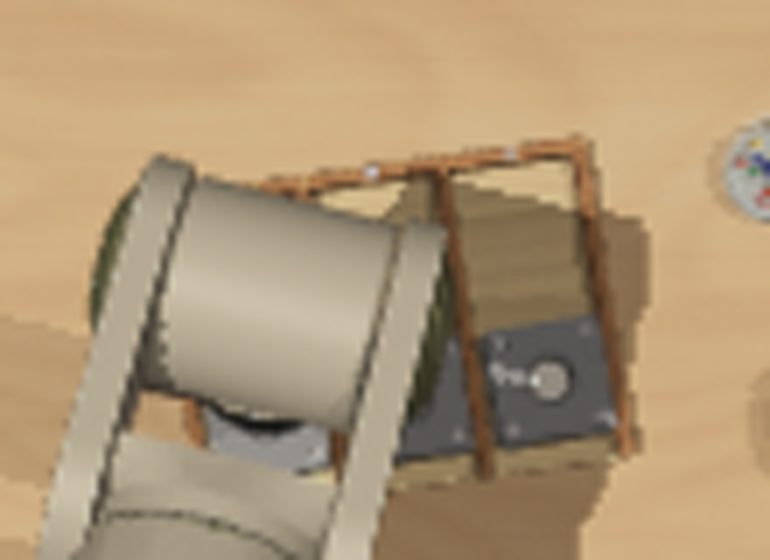

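```bash
python3 - <<'E'
from h import *
import pickle
c,d=pickle.load(open('p7.pkl','rb'))
for z in (80,84,88): print(z,onz(c,267.7,198.3,z).round(1))
print(onz(c,268.0,206.2,37).round(1))
st(); print(proj(c,[[531,-21.5,84],[530.4,-19.2,37]]))
P=cloud(c)
for v in range(185,200): print(v,[(k,P[v,k].round(0).astype(int).tolist()) for k in range(266,271)])
E
```

```text
80 [525.5  -2.   80. ]
84 [524.   2.  84.]
88 [522.4   5.9  88. ]
[529.4 -16.1  37. ]
{'time_s': 6.383, 'joints': [-0.259, 0.373, 1.556, -0.0, 1.217, -1.828], 'eef_pos': [529.487, -20.089, 148.126], 'ee_rot': [0.502, -0.499, -0.498, 0.5], 'force': [-0.337, 0.263, -0.948], 'grip_width': 0.171}
[[268.65036395 191.89693464]
 [268.10563928 205.36128731]]
185 [(266, [567, -91, 39]), (267, [533, -15, 113]), (268, [531, -16, 112]), (269, [529, -17, 112]), (270, [527, -20, 110])]
186 [(266, [565, -88, 39]), (267, [534, -15, 108]), (268, [531, -15, 110]), (269, [529, -17, 109]), (270, [526, -18, 109])]
187 [(266, [563, -81, 41]), (267, [534, -16, 105]), (268, [530, -13, 108]), (269, [529, -19, 104]), (270, [528, -21, 102])]
188 [(266, [562, -80, 39]), (267, [533, -15, 102]), (268, [531, -16, 102]), (269, [529, -17, 102]), (270, [527, -19, 101])]
189 [(266, [560, -74, 41]), (267, [534, -17, 97]), (268, [531, -17, 98]), (269, [529, -17, 98]), (270, [527, -20, 97])]
190 [(266, [557, -69, 42]), (267, [533, -14, 96]), (268, [531, -16, 96]), (269, [529, -17, 95]), (270, [527, -20, 94])]
191 [(266, 
[... 368 characters left out ...]
0, 35]), (267, [551, -61, 36]), (268, [547, -59, 39]), (269, [545, -62, 37]), (270, [542, -61, 39])]
195 [(266, [553, -60, 32]), (267, [550, -58, 35]), (268, [547, -60, 34]), (269, [545, -61, 34]), (270, [542, -62, 34])]
196 [(266, [553, -59, 29]), (267, [550, -59, 31]), (268, [547, -60, 31]), (269, [545, -61, 31]), (270, [542, -62, 31])]
197 [(266, [546, -43, 42]), (267, [545, -47, 39]), (268, [541, -45, 42]), (269, [545, -62, 26]), (270, [542, -61, 28])]
198 [(266, [546, -43, 38]), (267, [542, -40, 42]), (268, [540, -42, 41]), (269, [538, -44, 40]), (270, [534, -41, 44])]
199 [(266, [544, -38, 39]), (267, [542, -38, 40]), (268, [538, -38, 41]), (269, [537, -41, 40]), (270, [534, -42, 39])]
```

```bash
python3 -m handwheel '[{"delta_pos":[0.1,0.5,0],"twist":[0,0,0],"jaw":0},{"delta_pos":[0.1,1,0],"twist":[0,0,0],"jaw":0},{"delta_pos":[0.1,1.5,0],"twist":[0,0,0],"jaw":0},{"delta_pos":[0.1,2,0],"twist":[0,0,0],"jaw":0},{"delta_pos":[0.1,2.5,0],"twist":[0,0,0],"jaw":0},{"delta_pos":[0.1,3,0],"twist":[0,0,0],"jaw":0},{"delta_pos":[0.1,3.3,0],"twist":[0,0,0],"jaw":0},{"delta_pos":[0.1,3.6,0],"twist":[0,0,0],"jaw":0},{"delta_pos":[0.1,3.6,0],"twist":[0,0,0],"jaw":0},{"delta_pos":[0.1,3.6,0],"twist":[0,0,0],"jaw":0}]' 100; python3 - <<'E'
from h import *
st(); 
c=cap('scene'); save(c,'s8z.png',(245,180,295,220),12); delta([530,-18,104],np.pi/2)
import pickle; pickle.dump(c,open('scene8.pkl','wb'))
P=cloud(c)
for v in range(192,210): print(v,[(k,P[v,k].round(0).astype(int).tolist()) for k in range(265,273)])
E
```

```text
time_s: 7.22
eef_pos: [530.8, -18.1, 114.9]
ee_rot: [0.5, -0.5, -0.5, 0.5]
force: [-0.2, -0.3, -1.5]
grip_width: 0.166
{'time_s': 7.217, 'joints': [-0.255, 0.409, 1.599, -0.0, 1.134, -1.826], 'eef_pos': [530.791, -18.101, 114.886], 'ee_rot': [0.5, -0.5, -0.5, 0.5], 'force': [-0.249, -0.261, -1.505], 'grip_width': 0.166}
delta cm [0.011 1.106 0.089] twist [ 0.0003  0.0002 -0.0001]
192 [(265, [558, -63, 39]), (266, [534, -10, 92]), (267, [531, -11, 92]), (268, [529, -11, 93]), (269, [527, -12, 93]), (270, [545, -68, 39]), (271, [542, -68, 41]), (272, [540, -70, 40])]
193 [(265, [557, -60, 38]), (266, [534, -10, 89]), (267, [532, -12, 88]), (268, [528, -9, 92]), (269, [527, -15, 87]), (270, [543, -63, 41]), (271, [540, -64, 41]), (272, [538, -65, 41])]
194 [(265, [556, -58, 36]), (266, [534, -12, 83]), (267, [531, -10, 87]), (268, [529, -12, 85]), (269, [527, -13, 85]), (270, [542, -61, 39]), (271, [539, -62, 39]), (272, [537, -63, 39])]
195 [(265, [556, -58, 33]), (266, [535, -13, 79]), (267, [531, -11, 82]), (268, [528, -11, 83]), (269, [526, -12, 83]), (270, [542, -62, 34]), (271, [5
[... 2081 characters left out ...]
 [528, -20, 35]), (270, [525, -20, 36]), (271, [524, -23, 34]), (272, [519, -19, 40])]
207 [(265, [537, -12, 35]), (266, [534, -13, 35]), (267, [531, -12, 37]), (268, [529, -14, 36]), (269, [527, -17, 35]), (270, [524, -16, 36]), (271, [522, -19, 34]), (272, [518, -16, 39])]
208 [(265, [533, -3, 41]), (266, [532, -8, 37]), (267, [529, -9, 37]), (268, [528, -12, 35]), (269, [525, -12, 36]), (270, [521, -9, 40]), (271, [519, -11, 39]), (272, [515, -10, 42])]
209 [(265, [531, 1, 42]), (266, [529, -1, 40]), (267, [527, -3, 40]), (268, [524, -3, 40]), (269, [523, -6, 38]), (270, [519, -6, 40]), (271, [517, -7, 40]), (272, [515, -8, 39])]<stdin>:6: RuntimeWarning: invalid value encountered in cast
```

View pics/s8z.png

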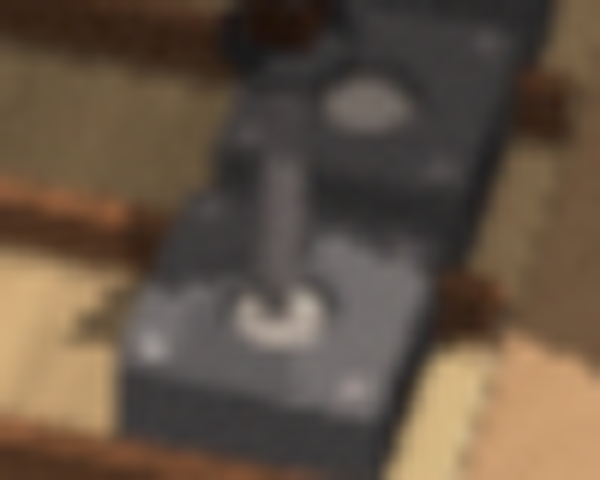

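```bash
python3 -m handwheel '[{"delta_pos":[0,0.3,0.08],"twist":[0,0,0],"jaw":0},{"delta_pos":[0,0.6,0.08],"twist":[0,0,0],"jaw":0},{"delta_pos":[0,0.8,0.08],"twist":[0,0,0],"jaw":0},{"delta_pos":[0,0.9,0.08],"twist":[0,0,0],"jaw":0},{"delta_pos":[0,1,0.08],"twist":[0,0,0],"jaw":0},{"delta_pos":[0,1.1,0.08],"twist":[0,0,0],"jaw":0},{"delta_pos":[0,1.2,0.08],"twist":[0,0,0],"jaw":0},{"delta_pos":[0,1.3,0.08],"twist":[0,0,0],"jaw":0},{"delta_pos":[0,1.3,0.08],"twist":[0,0,0],"jaw":0},{"delta_pos":[0,1.3,0.08],"twist":[0,0,0],"jaw":0}]' 100
```

```text
time_s: 8.1
eef_pos: [530.1, -18.1, 102.1]
ee_rot: [-0.5, 0.5, 0.5, -0.5]
force: [0.6, -0.3, 2.5]
grip_width: 0.166
```

```bash
python3 -m handwheel '[{"delta_pos":[0,0.1,0],"twist":[0,0,0],"jaw":0},{"delta_pos":[0,0.2,0],"twist":[0,0,0],"jaw":0},{"delta_pos":[0,0.25,0],"twist":[0,0,0],"jaw":0},{"delta_pos":[0,0.3,0],"twist":[0,0,0],"jaw":0},{"delta_pos":[0,0.35,0],"twist":[0,0,0],"jaw":0},{"delta_pos":[0,0.4,0],"twist":[0,0,0],"jaw":0},{"delta_pos":[0,0.4,0],"twist":[0,0,0],"jaw":0},{"delta_pos":[0,0.4,0],"twist":[0,0,0],"jaw":0},{"delta_pos":[0,0.4,0],"twist":[0,0,0],"jaw":0},{"delta_pos":[0,0.4,0],"twist":[0,0,0],"jaw":0}]' 100
```

```text
time_s: 8.93
eef_pos: [530.2, -18.1, 98.4]
ee_rot: [-0.5, 0.5, 0.5, -0.5]
force: [-1.2, 1.0, 7.8]
grip_width: 0.165
```

```bash
python3 -m handwheel '[{"delta_pos":[0,0.1,0],"twist":[0,0,0],"jaw":0},{"delta_pos":[0,0.15,0],"twist":[0,0,0],"jaw":0},{"delta_pos":[0,0.2,0],"twist":[0,0,0],"jaw":0},{"delta_pos":[0,0.2,0],"twist":[0,0,0],"jaw":0},{"delta_pos":[0,0.2,0],"twist":[0,0,0],"jaw":0},{"delta_pos":[0,0.2,0],"twist":[0,0,0],"jaw":0},{"delta_pos":[0,0.2,0],"twist":[0,0,0],"jaw":0},{"delta_pos":[0,0.2,0],"twist":[0,0,0],"jaw":0},{"delta_pos":[0,0.2,0],"twist":[0,0,0],"jaw":0},{"delta_pos":[0,0.2,0],"twist":[0,0,0],"jaw":0}]' 100; python3 - <<'E'
from h import *
st()
c=cap('scene'); save(c,'s9z.png',(245,180,295,220),12)
E
```

```text
time_s: 9.77
eef_pos: [530.8, -18.2, 98.0]
ee_rot: [-0.499, 0.501, 0.501, -0.5]
force: [-4.8, 1.6, 18.1]
grip_width: 0.171
{'time_s': 9.767, 'joints': [-0.255, 0.428, 1.62, 0.0, 1.091, -1.826], 'eef_pos': [530.809, -18.183, 97.958], 'ee_rot': [-0.499, 0.501, 0.501, -0.5], 'force': [-4.768, 1.581, 18.099], 'grip_width': 0.171}
```

View pics/s9z.png

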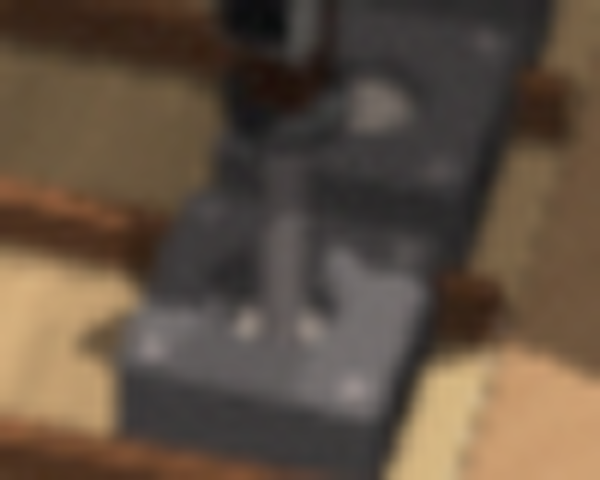

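```bash
python3 -m handwheel '[{"delta_pos":[0,-0.5,0],"twist":[0,0,0],"jaw":0},{"delta_pos":[0,-1.2,0],"twist":[0,0,0],"jaw":0},{"delta_pos":[0,-2,0],"twist":[0,0,0],"jaw":0},{"delta_pos":[-0.5,-2.2,-0.1],"twist":[0,0,0],"jaw":0},{"delta_pos":[-2.5,-2.2,-0.3],"twist":[0,0,0],"jaw":0},{"delta_pos":[-4.5,-2.2,-0.5],"twist":[0,0,0],"jaw":0},{"delta_pos":[-6.5,-2,-0.75],"twist":[0,0,0],"jaw":0},{"delta_pos":[-7.4,-1.8,-0.85],"twist":[0,0,0],"jaw":0},{"delta_pos":[-7.4,-1.7,-0.85],"twist":[0,0,0],"jaw":0},{"delta_pos":[-7.4,-1.7,-0.85],"twist":[0,0,0],"jaw":0}]' 100; python3 - <<'E'
from h import *
st()
c=cap('scene'); save(c,'s10z.png',(245,170,295,220),12); P=cloud(c); delta([538.5,-92,103])
for v in range(194,198): print(v,[(k,P[v,k].round(0).tolist()) for k in range(271,276)])
E
```

```text
time_s: 10.65
eef_pos: [538.1, -91.8, 112.4]
ee_rot: [0.501, -0.5, -0.5, 0.5]
force: [0.2, -0.0, -0.9]
grip_width: 0.162
{'time_s': 10.65, 'joints': [-0.384, 0.442, 1.555, 0.0, 1.146, -1.954], 'eef_pos': [538.146, -91.843, 112.413], 'ee_rot': [0.501, -0.5, -0.5, 0.5], 'force': [0.164, -0.044, -0.898], 'grip_width': 0.162}
delta cm [-0.062  0.966 -0.025] twist None
194 [(271, [540.0, -64.0, 38.0]), (272, [536.0, -62.0, 41.0]), (273, [534.0, -63.0, 40.0]), (274, [531.0, -64.0, 40.0]), (275, [530.0, -67.0, 38.0])]
195 [(271, [539.0, -61.0, 37.0]), (272, [536.0, -62.0, 36.0]), (273, [533.0, -62.0, 38.0]), (274, [531.0, -64.0, 37.0]), (275, [527.0, -61.0, 41.0])]
196 [(271, [539.0, -61.0, 32.0]), (272, [537.0, -63.0, 32.0]), (273, [533.0, -63.0, 33.0]), (274, [531.0, -63.0, 34.0]), (275, [528.0, -63.0, 35.0])]
197 [(271, [539.0, -62.0, 28.0]), (272, [536.0, -61.0, 30.0]), (273, [533.0, -62.0, 30.0]), (274, [530.0, -62.0, 31.0]), (275, [528.0, -63.0, 31.0])]
```

View pics/s10z.png

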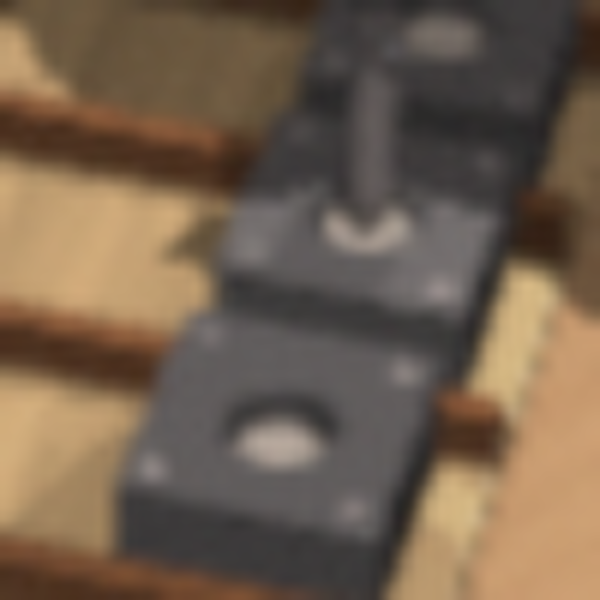

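```bash
python3 -m handwheel '[{"delta_pos":[0,0.3,0],"twist":[0,0,0],"jaw":0},{"delta_pos":[0,0.6,0],"twist":[0,0,0],"jaw":0},{"delta_pos":[0,0.8,0],"twist":[0,0,0],"jaw":0},{"delta_pos":[0,0.9,0],"twist":[0,0,0],"jaw":0},{"delta_pos":[0,1,0],"twist":[0,0,0],"jaw":0},{"delta_pos":[0,1.1,0],"twist":[0,0,0],"jaw":0},{"delta_pos":[0,1.2,0],"twist":[0,0,0],"jaw":0},{"delta_pos":[0,1.2,0],"twist":[0,0,0],"jaw":0},{"delta_pos":[0,1.2,0],"twist":[0,0,0],"jaw":0},{"delta_pos":[0,1.2,0],"twist":[0,0,0],"jaw":0}]' 100
```

```text
time_s: 11.53
eef_pos: [538.5, -92.1, 100.9]
ee_rot: [-0.5, 0.5, 0.5, -0.5]
force: [-0.5, 1.1, 1.3]
grip_width: 0.169
```

```bash
python3 -m handwheel '[{"delta_pos":[0,0.1,0],"twist":[0,0,0],"jaw":0},{"delta_pos":[0,0.2,0],"twist":[0,0,0],"jaw":0},{"delta_pos":[0,0.3,0],"twist":[0,0,0],"jaw":0},{"delta_pos":[0,0.4,0],"twist":[0,0,0],"jaw":0},{"delta_pos":[0,0.45,0],"twist":[0,0,0],"jaw":0},{"delta_pos":[0,0.5,0],"twist":[0,0,0],"jaw":0},{"delta_pos":[0,0.5,0],"twist":[0,0,0],"jaw":0},{"delta_pos":[0,0.5,0],"twist":[0,0,0],"jaw":0},{"delta_pos":[0,0.5,0],"twist":[0,0,0],"jaw":0},{"delta_pos":[0,0.5,0],"twist":[0,0,0],"jaw":0}]' 100
```

```text
time_s: 12.37
eef_pos: [539.2, -92.2, 98.0]
ee_rot: [-0.499, 0.501, 0.5, -0.5]
force: [-3.9, 2.9, 19.1]
grip_width: 0.166
```

```bash
python3 -m handwheel '[{"delta_pos":[0,-0.5,0],"twist":[0,0,0],"jaw":0},{"delta_pos":[0,-1.2,0],"twist":[0,0,0],"jaw":0},{"delta_pos":[0,-2,0],"twist":[0,0,0],"jaw":0},{"delta_pos":[-0.5,-2.2,-0.1],"twist":[0,0,0],"jaw":0},{"delta_pos":[-2.5,-2.2,-0.3],"twist":[0,0,0],"jaw":0},{"delta_pos":[-4.5,-2.2,-0.6],"twist":[0,0,0],"jaw":0},{"delta_pos":[-6.5,-2,-0.85],"twist":[0,0,0],"jaw":0},{"delta_pos":[-7.35,-1.8,-0.93],"twist":[0,0,0],"jaw":0},{"delta_pos":[-7.35,-1.7,-0.93],"twist":[0,0,0],"jaw":0},{"delta_pos":[-7.35,-1.7,-0.93],"twist":[0,0,0],"jaw":0}]' 100; python3 - <<'E'
from h import *
st()
c=cap('scene'); save(c,'s11z.png',(245,165,300,215),12)
E
```

```text
time_s: 13.2
eef_pos: [547.5, -165.3, 112.3]
ee_rot: [0.501, -0.5, -0.5, 0.5]
force: [-0.3, 0.8, -1.7]
grip_width: 0.163
{'time_s': 13.2, 'joints': [-0.498, 0.495, 1.472, 0.0, 1.176, -2.069], 'eef_pos': [547.451, -165.302, 112.335], 'ee_rot': [0.501, -0.5, -0.5, 0.5], 'force': [-0.321, 0.797, -1.69], 'grip_width': 0.163}
```

View pics/s11z.png

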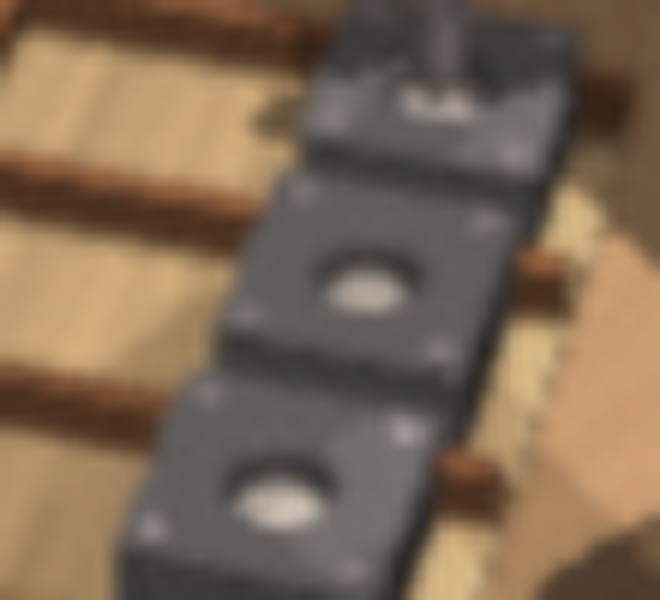

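Left and middle keys are sunken and the tip is over the right key. I'll press it, expecting it to be stuck.

```bash
python3 -m handwheel '[{"delta_pos":[0,0.3,0],"twist":[0,0,0],"jaw":0},{"delta_pos":[0,0.6,0],"twist":[0,0,0],"jaw":0},{"delta_pos":[0,0.8,0],"twist":[0,0,0],"jaw":0},{"delta_pos":[0,0.9,0],"twist":[0,0,0],"jaw":0},{"delta_pos":[0,1,0],"twist":[0,0,0],"jaw":0},{"delta_pos":[0,1.1,0],"twist":[0,0,0],"jaw":0},{"delta_pos":[0,1.2,0],"twist":[0,0,0],"jaw":0},{"delta_pos":[0,1.2,0],"twist":[0,0,0],"jaw":0},{"delta_pos":[0,1.2,0],"twist":[0,0,0],"jaw":0},{"delta_pos":[0,1.2,0],"twist":[0,0,0],"jaw":0}]' 100
```

```text
time_s: 14.08
eef_pos: [548.3, -165.4, 102.8]
ee_rot: [-0.499, 0.5, 0.5, -0.5]
force: [-2.8, 3.8, 13.7]
grip_width: 0.168
```

```bash
python3 -m handwheel '[{"delta_pos":[0,-0.8,0],"twist":[0,0,0],"jaw":0},{"delta_pos":[0,-2,0],"twist":[0,0,0],"jaw":0},{"delta_pos":[-0.1,-2.2,0.8],"twist":[0,0,0],"jaw":0},{"delta_pos":[-0.3,-2.2,2.4],"twist":[0,0,0],"jaw":0},{"delta_pos":[-0.5,-2.2,4],"twist":[0,0,0],"jaw":0},{"delta_pos":[-0.6,-2.2,4.7],"twist":[0,0,0],"jaw":0},{"delta_pos":[-0.6,-2.2,4.7],"twist":[0,0,0],"jaw":0},{"delta_pos":[-0.6,-1,4.7],"twist":[0,0,0],"jaw":0},{"delta_pos":[-0.6,0.5,4.7],"twist":[0,0,0],"jaw":0},{"delta_pos":[-0.6,1.8,4.7],"twist":[0,0,0],"jaw":0}]' 100; python3 - <<'E'
from h import *
st()
c=cap('scene'); save(c,'s12z.png',(235,150,300,215),9)
delta([501.6,-171.5,82]); delta([501.6+102*.9917,-171.5+102*.1286,82])
E
```

```text
time_s: 14.92
eef_pos: [501.3, -171.6, 82.2]
ee_rot: [-0.5, 0.5, 0.5, -0.5]
force: [0.2, 0.1, -1.0]
grip_width: 0.168
{'time_s': 14.917, 'joints': [-0.551, 0.447, 1.637, 0.0, 1.057, -2.122], 'eef_pos': [501.268, -171.633, 82.22], 'ee_rot': [-0.5, 0.5, 0.5, -0.5], 'force': [0.173, 0.074, -0.988], 'grip_width': 0.168}
delta cm [-0.056 -0.226 -0.156] twist None
delta cm [  1.255  -0.255 -10.271] twist None
```

View pics/s12z.png

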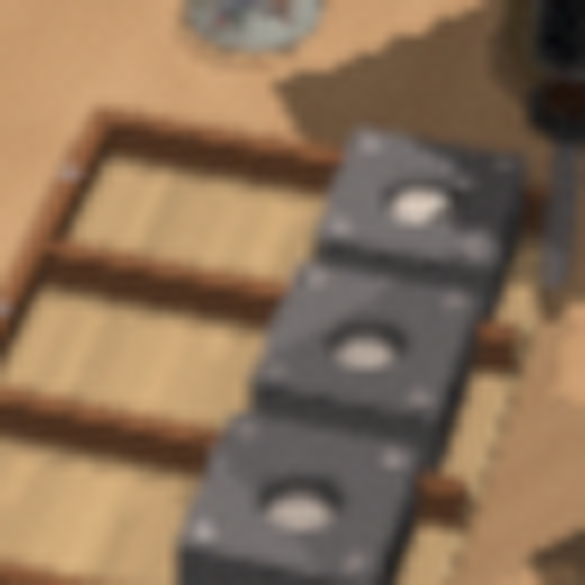

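```bash
python3 -m handwheel '[{"delta_pos":[0.05,0,-0.4],"twist":[0,0,0],"jaw":0},{"delta_pos":[0.1,0,-0.8],"twist":[0,0,0],"jaw":0},{"delta_pos":[0.15,0,-1.2],"twist":[0,0,0],"jaw":0},{"delta_pos":[0.23,0,-1.8],"twist":[0,0,0],"jaw":0},{"delta_pos":[0.31,0,-2.4],"twist":[0,0,0],"jaw":0},{"delta_pos":[0.39,0,-3],"twist":[0,0,0],"jaw":0},{"delta_pos":[0.47,0,-3.6],"twist":[0,0,0],"jaw":0},{"delta_pos":[0.54,0,-4.2],"twist":[0,0,0],"jaw":0},{"delta_pos":[0.62,0,-4.8],"twist":[0,0,0],"jaw":0},{"delta_pos":[0.68,0,-5.3],"twist":[0,0,0],"jaw":0}]' 100; python3 - <<'E'
from h import *
st()
c=cap('scene'); save(c,'s13z.png',(235,150,300,215),9)
delta([501.6+102*.9917,-171.5+102*.1286,80])
E
```

```text
time_s: 15.8
eef_pos: [554.5, -164.6, 82.9]
ee_rot: [0.5, -0.5, -0.5, 0.5]
force: [-1.4, -0.3, 0.7]
grip_width: 0.164
{'time_s': 15.8, 'joints': [-0.491, 0.541, 1.482, 0.0, 1.118, -2.062], 'eef_pos': [554.456, -164.635, 82.877], 'ee_rot': [0.5, -0.5, -0.5, 0.5], 'force': [-1.433, -0.275, 0.746], 'grip_width': 0.164}
delta cm [ 0.617  0.289 -4.765] twist None
```

View pics/s13z.png

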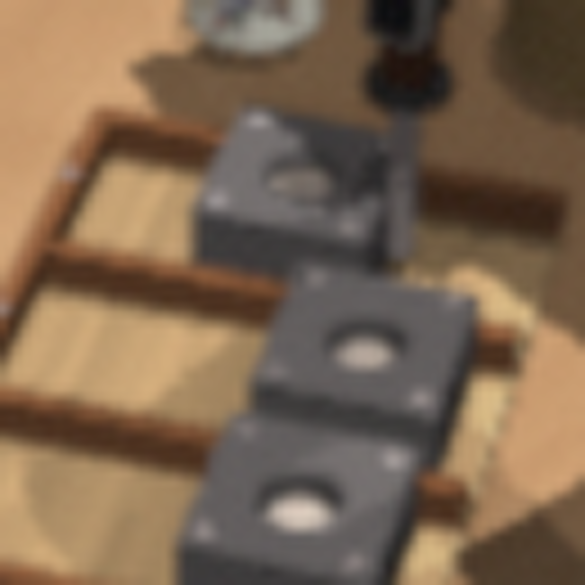

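```bash
python3 -m handwheel '[{"delta_pos":[0.08,0,-0.6],"twist":[0,0,0],"jaw":0},{"delta_pos":[0.16,0,-1.2],"twist":[0,0,0],"jaw":0},{"delta_pos":[0.23,0,-1.8],"twist":[0,0,0],"jaw":0},{"delta_pos":[0.31,0,-2.4],"twist":[0,0,0],"jaw":0},{"delta_pos":[0.39,0,-3],"twist":[0,0,0],"jaw":0},{"delta_pos":[0.47,0,-3.6],"twist":[0,0,0],"jaw":0},{"delta_pos":[0.52,0,-4],"twist":[0,0,0],"jaw":0},{"delta_pos":[0.57,0,-4.4],"twist":[0,0,0],"jaw":0},{"delta_pos":[0.6,0,-4.6],"twist":[0,0,0],"jaw":0},{"delta_pos":[0.62,0,-4.8],"twist":[0,0,0],"jaw":0}]' 100; python3 - <<'E'
from h import *
st()
c=cap('scene'); save(c,'s14z.png',(235,150,300,215),9)
delta([501.6+102*.9917,-171.5+102*.1286,80])
E
```

```text
time_s: 16.68
eef_pos: [601.8, -158.6, 82.8]
ee_rot: [0.5, -0.5, -0.5, 0.5]
force: [-4.5, -1.6, 0.2]
grip_width: 0.165
{'time_s': 16.683, 'joints': [-0.445, 0.631, 1.33, -0.0, 1.181, -2.016], 'eef_pos': [601.776, -158.587, 82.843], 'ee_rot': [0.5, -0.5, -0.5, 0.5], 'force': [-4.492, -1.551, 0.157], 'grip_width': 0.165}
delta cm [ 0.035  0.28  -0.107] twist None
```

View pics/s14z.png

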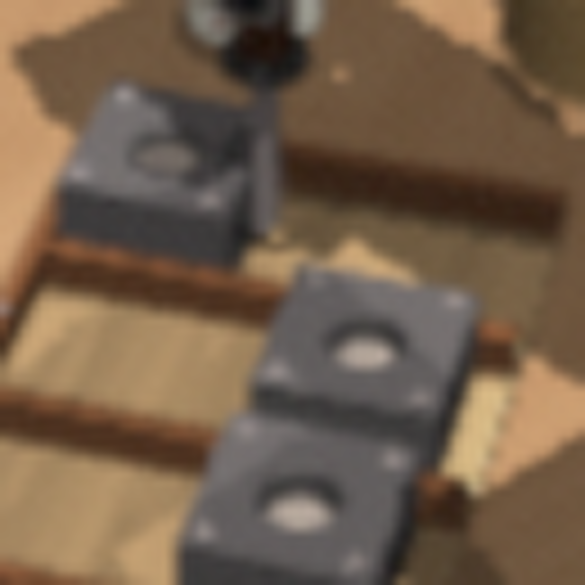

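```bash
python3 -m handwheel '[{"delta_pos":[0.02,0,-0.1],"twist":[0,0,0],"jaw":0},{"delta_pos":[0.03,0,-0.2],"twist":[0,0,0],"jaw":0},{"delta_pos":[0.04,0,-0.3],"twist":[0,0,0],"jaw":0},{"delta_pos":[0.04,0,-0.3],"twist":[0,0,0],"jaw":0},{"delta_pos":[0.04,0,-0.3],"twist":[0,0,0],"jaw":0},{"delta_pos":[0.04,0,-0.3],"twist":[0,0,0],"jaw":0},{"delta_pos":[0.04,0,-0.3],"twist":[0,0,0],"jaw":0},{"delta_pos":[0.04,0,-0.3],"twist":[0,0,0],"jaw":0},{"delta_pos":[0.04,0,-0.3],"twist":[0,0,0],"jaw":0},{"delta_pos":[0.04,0,-0.3],"twist":[0,0,0],"jaw":0}]' 100; python3 - <<'E'
from h import *
st()
E
```

```text
time_s: 17.57
eef_pos: [603.2, -159.0, 82.8]
ee_rot: [0.501, -0.499, -0.499, 0.501]
force: [-8.2, -3.5, 1.7]
grip_width: 0.169
{'time_s': 17.567, 'joints': [-0.444, 0.635, 1.322, -0.003, 1.187, -2.014], 'eef_pos': [603.228, -159.049, 82.823], 'ee_rot': [0.501, -0.499, -0.499, 0.501], 'force': [-8.213, -3.452, 1.71], 'grip_width': 0.169}
```

```bash
python3 -m handwheel '[{"delta_pos":[-0.1,0,0.8],"twist":[0,0,0],"jaw":0},{"delta_pos":[-0.3,0,2.2],"twist":[0,0,0],"jaw":0},{"delta_pos":[-0.4,-0.5,3],"twist":[0,0,0],"jaw":0},{"delta_pos":[-0.4,-2.5,3],"twist":[0,0,0],"jaw":0},{"delta_pos":[-0.4,-5,3],"twist":[0,0,0],"jaw":0},{"delta_pos":[-0.4,-7.5,3],"twist":[0,0,0],"jaw":0},{"delta_pos":[-0.4,-9.5,3],"twist":[0,0,0],"jaw":0},{"delta_pos":[-0.4,-10.5,3],"twist":[0,0,0],"jaw":0},{"delta_pos":[-0.4,-10.5,3],"twist":[0,0,0],"jaw":0},{"delta_pos":[-0.4,-10.5,3],"twist":[0,0,0],"jaw":0}]' 100; python3 - <<'E'
from h import *
st()
c=cap('scene'); save(c,'s15.png'); save(c,'s15z.png',(235,130,305,215),7); delta([442.8,299.5,190],np.pi/2)
import pickle; pickle.dump(c,open('p15.pkl','wb'))
E
```

```text
time_s: 18.4
eef_pos: [574.7, -162.1, 187.4]
ee_rot: [-0.5, 0.5, 0.5, -0.5]
force: [-0.0, 0.1, -0.3]
grip_width: 0.165
{'time_s': 18.4, 'joints': [-0.471, 0.483, 1.287, 0.0, 1.372, -2.042], 'eef_pos': [574.735, -162.066, 187.422], 'ee_rot': [-0.5, 0.5, 0.5, -0.5], 'force': [-0.014, 0.075, -0.33], 'grip_width': 0.165}
delta cm [46.145 -0.276 13.155] twist [-0.0015  0.0001  0.0009]
```

View pics/s15z.png

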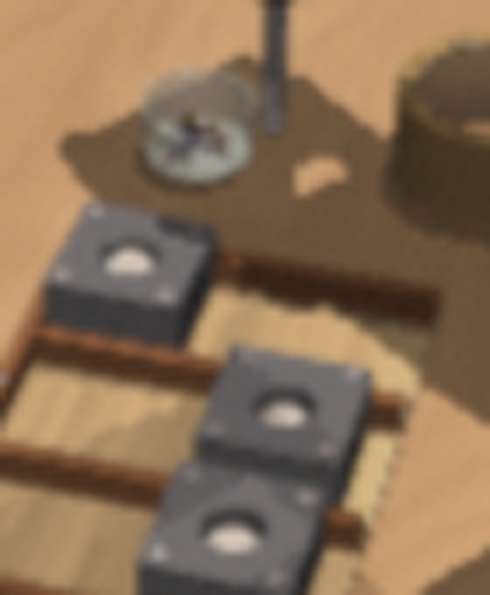

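```bash
python3 - <<'E'
from h import *
import pickle
c=pickle.load(open('p15.pkl','rb'))
f=c['frame'].astype(int); m=np.zeros(f.shape[:2],np.uint8); sub=f[150:215,240:290]; m[150:215,240:290]=(sub.min(2)>125)&(sub.max(2)-sub.min(2)<40)
k,l,sa,ce=cv2.connectedComponentsWithStats(m)
u=np.array([.9917,.1286]); v=np.array([-.1286,.9917]); o=np.array([581.5,-86.2])
P=cloud(c)
for i in range(1,k):
    if sa[i,4]>5:
        for z in(32,37):
            p=onz(c,*ce[i],z); print(ce[i].round(1),sa[i,4],z,p.round(1),'rack',((p[:2]-o)@u).round(1),((p[:2]-o)@v).round(1), np.nanmedian(P[l==i],0).round(1))
# rod
for r in range(135,152,2): print(r,[(k,P[r,k].round(0).tolist()) for k in range(271,278) if P[r,k,2]>100])
E
```

```text
[265.5 152.5] 24 32 [ 632.4 -244.8   32. ] rack 30.0 -163.8 [ 643.5 -272.4    9.7]
[265.5 152.5] 24 37 [ 629.8 -238.4   37. ] rack 28.3 -157.2 [ 643.5 -272.4    9.7]
[253.  167.2] 20 32 [ 637.9 -159.4   32. ] rack 46.6 -79.8 [ 636.8 -156.6   34.2]
[253.  167.2] 20 37 [ 635.3 -153.6   37. ] rack 44.7 -73.8 [ 636.8 -156.6   34.2]
[275.3 189. ] 13 32 [538.8 -93.8  32. ] rack -43.3 -2.0 [539.6 -96.   29.6]
[275.3 189. ] 13 37 [536.9 -88.5  37. ] rack -44.5 3.4 [539.6 -96.   29.6]
[267.9 206.7] 21 32 [530.9 -19.   32. ] rack -41.5 73.1 [532.  -21.1  29.9]
[267.9 206.7] 21 37 [529.1 -14.3  37. ] rack -42.7 78.0 [532.  -21.1  29.9]
135 [(272, [579.0, -158.0, 165.0]), (273, [576.0, -157.0, 166.0]), (274, [573.0, -156.0, 168.0]), (275, [570.0, -157.0, 168.0])]
137 [(272, [577.0, -153.0, 162.0]), (273, [574.0, -154.0, 162.0]), (274, [572.0, -155.0, 162.0]), (275, [570.0, -157.0, 162.0])]
139 [(272, [578.0, -156.0, 153.0]), (273, [575.0, -155.0, 154.0]), (274, [572.0, -157.0, 154.0]), (275, [571.0, -160.0, 152.0])]
141 [(272, [577.0, -154.0, 148.0]), (273, [575.0, -155.0, 148.0]), (274, [572.0, -155.0, 149.0])]
143 [(272, [577.0, -154.0, 141.0]), (273, [574.0, -155.0, 141.0]), (274, [572.0, -156.0, 142.0])]
145 [(272, [578.0, -156.0, 133.0]), (273, [574.0, -156.0, 134.0]), (274, [572.0, -157.0, 134.0])]
147 [(272, [576.0, -154.0, 128.0]), (273, [574.0, -155.0, 128.0]), (274, [572.0, -158.0, 127.0])]
149 [(273, [574.0, -156.0, 121.0])]
151 []
```

```bash
python3 -m handwheel '[{"delta_pos":[1.5,0,0.4],"twist":[0,0,0],"jaw":0},{"delta_pos":[4,0,1.1],"twist":[0,0,0],"jaw":0},{"delta_pos":[7.5,0,2.1],"twist":[0,0,0],"jaw":0},{"delta_pos":[11,0,3.1],"twist":[0,0,0],"jaw":0},{"delta_pos":[14.5,0,4.1],"twist":[0,0,0],"jaw":0},{"delta_pos":[18,0,5.1],"twist":[0,0,0],"jaw":0},{"delta_pos":[21.5,0,6.1],"twist":[0,0,0],"jaw":0},{"delta_pos":[25,0,7.1],"twist":[0,0,0],"jaw":0},{"delta_pos":[28.5,0,8.1],"twist":[0,0,0],"jaw":0},{"delta_pos":[31,0,8.8],"twist":[0,0,0],"jaw":0}]' 100; python3 - <<'E'
from h import *
st(); delta([442.8,299.5,180],np.pi/2)
c=cap('top'); save(c,'t16z.png',(245,145,325,210),10)
import pickle; pickle.dump(c,open('p16.pkl','wb'))
E
```

```text
time_s: 19.28
eef_pos: [485.0, 150.3, 186.5]
ee_rot: [0.5, -0.499, -0.5, 0.501]
force: [1.0, -0.2, -0.4]
grip_width: 0.168
{'time_s': 19.283, 'joints': [0.069, 0.288, 1.57, 0.001, 1.286, -1.503], 'eef_pos': [484.995, 150.282, 186.547], 'ee_rot': [0.5, -0.499, -0.5, 0.501], 'force': [0.98, -0.205, -0.376], 'grip_width': 0.168}
delta cm [14.928  0.671  4.197] twist [-0.0025  0.0014  0.0004]
```

View pics/t16z.png

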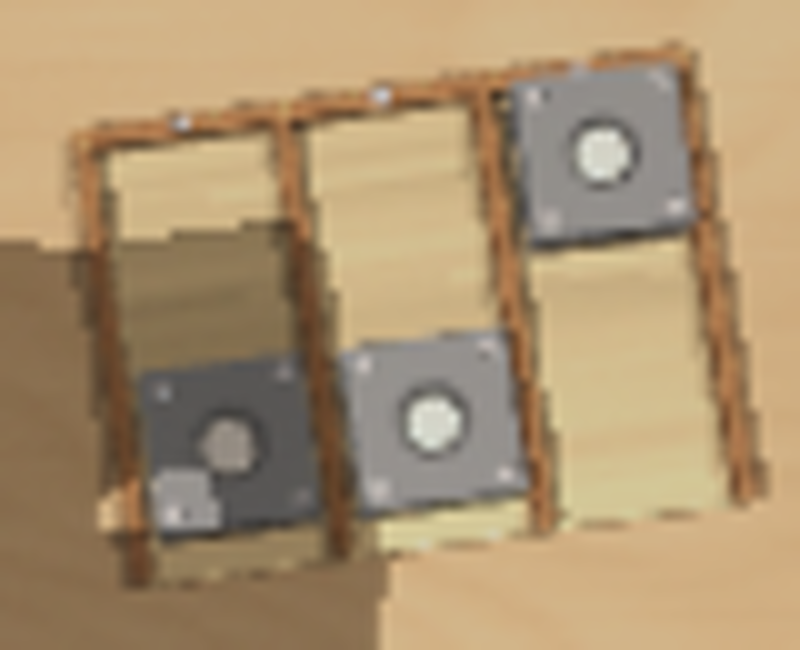

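```bash
python3 - <<'E'
from h import *
import pickle
c=pickle.load(open('p16.pkl','rb'))
f=c['frame'].astype(int); m=np.zeros(f.shape[:2],np.uint8); sub=f[150:172,297:314]; m[150:172,297:314]=(sub.min(2)>150)&(sub.max(2)-sub.min(2)<35)
k,l,sa,ce=cv2.connectedComponentsWithStats(m)
for i in range(1,k):
    if sa[i,4]>8:
        p=onz(c,*ce[i],37)[:2]-np.array([581,-89.65]); print(ce[i],sa[i,4],p@[.9917,.1286],p@[-.1286,.9917])
E
python3 -m handwheel '[{"delta_pos":[1.5,0,0.4],"twist":[0,0,0],"jaw":0},{"delta_pos":[3.5,0,1],"twist":[0,0,0],"jaw":0},{"delta_pos":[6.5,0,1.8],"twist":[0,0,0],"jaw":0},{"delta_pos":[9.5,0,2.7],"twist":[0,0,0],"jaw":0},{"delta_pos":[12.5,0,3.5],"twist":[0,0,0],"jaw":0},{"delta_pos":[14.5,0,4.1],"twist":[0,0,0],"jaw":0},{"delta_pos":[15.1,0,4.3],"twist":[0,0,0],"jaw":0},{"delta_pos":[15.1,0,4.3],"twist":[0,0,0],"jaw":0},{"delta_pos":[15.1,0,4.3],"twist":[0,0,0],"jaw":0},{"delta_pos":[15.1,0,4.3],"twist":[0,0,0],"jaw":0}]' 100; python3 - <<'E'
from h import *
st(); delta([442.9,299.5,76.5],np.pi/2)
c=cap('scene'); save(c,'s17z.png',(200,220,280,340),5)
E
```

```text
[304.90909091 159.90909091] 22 46.09596383368066 -76.61527246443688
time_s: 20.17
eef_pos: [444.0, 297.7, 187.4]
ee_rot: [0.5, -0.5, -0.499, 0.5]
force: [0.4, -0.4, -0.1]
grip_width: 0.173
{'time_s': 20.167, 'joints': [0.371, 0.345, 1.489, -0.0, 1.308, -1.198], 'eef_pos': [444.032, 297.672, 187.404], 'ee_rot': [0.5, -0.5, -0.499, 0.5], 'force': [0.401, -0.439, -0.082], 'grip_width': 0.173}
delta cm [ 0.19  11.09   0.105] twist [-0.0007 -0.001  -0.0006]
```

View pics/s17z.png

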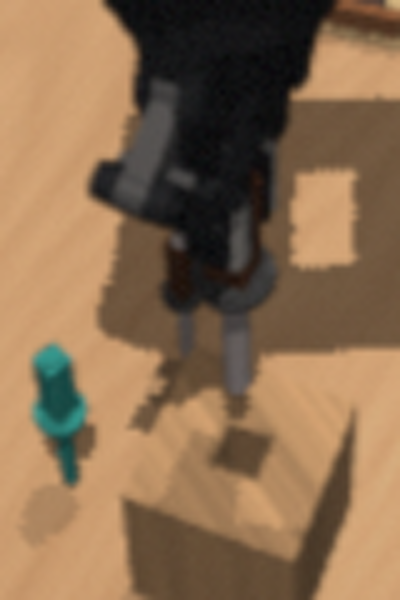

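```bash
python3 -m handwheel '[{"delta_pos":[0,0.5,0],"twist":[0,0,0],"jaw":0},{"delta_pos":[0,1,0],"twist":[0,0,0],"jaw":0},{"delta_pos":[0,1.5,0],"twist":[0,0,0],"jaw":0},{"delta_pos":[0,2,0],"twist":[0,0,0],"jaw":0},{"delta_pos":[0,2.5,0],"twist":[0,0,0],"jaw":0},{"delta_pos":[0,2.8,0],"twist":[0,0,0],"jaw":0},{"delta_pos":[0,3,0],"twist":[0,0,0],"jaw":0},{"delta_pos":[0,3,0],"twist":[0,0,0],"jaw":0},{"delta_pos":[0,3,0],"twist":[0,0,0],"jaw":0},{"delta_pos":[0,3,0],"twist":[0,0,0],"jaw":0}]' 100; python3 - <<'E'
from h import *
st(); delta([442.9,299.5,76.5],np.pi/2)
c=cap('scene'); save(c,'s18z.png',(225,270,270,330),10)
E
```

```text
time_s: 21.05
eef_pos: [443.8, 298.9, 158.1]
ee_rot: [-0.5, 0.5, 0.5, -0.5]
force: [1.0, 0.8, 0.2]
grip_width: 0.164
{'time_s': 21.05, 'joints': [0.374, 0.371, 1.532, 0.0, 1.238, -1.197], 'eef_pos': [443.828, 298.9, 158.126], 'ee_rot': [-0.5, 0.5, 0.5, -0.5], 'force': [0.977, 0.763, 0.164], 'grip_width': 0.164}
delta cm [0.058 8.163 0.097] twist [0.0005 0.0003 0.0002]
```

View pics/s18z.png

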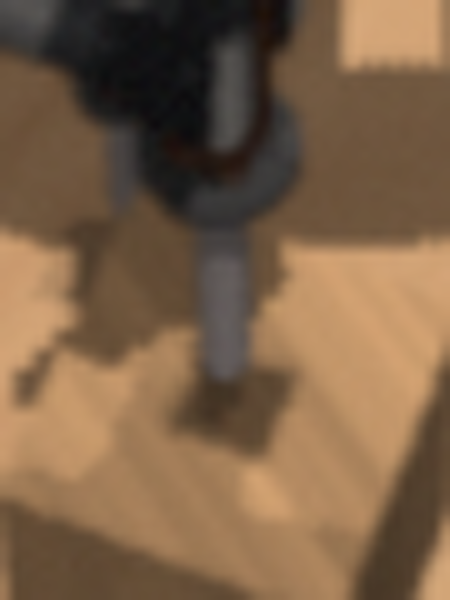

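```bash
python3 -m handwheel '[{"delta_pos":[0.05,0.2,0.13],"twist":[0,0,0],"jaw":0},{"delta_pos":[0.05,0.5,0.13],"twist":[0,0,0],"jaw":0},{"delta_pos":[0.05,0.9,0.13],"twist":[0,0,0],"jaw":0},{"delta_pos":[0.05,1.3,0.13],"twist":[0,0,0],"jaw":0},{"delta_pos":[0.05,1.7,0.13],"twist":[0,0,0],"jaw":0},{"delta_pos":[0.05,2.1,0.13],"twist":[0,0,0],"jaw":0},{"delta_pos":[0.05,2.5,0.13],"twist":[0,0,0],"jaw":0},{"delta_pos":[0.05,2.9,0.13],"twist":[0,0,0],"jaw":0},{"delta_pos":[0.05,3,0.13],"twist":[0,0,0],"jaw":0},{"delta_pos":[0.05,3,0.13],"twist":[0,0,0],"jaw":0}]' 100; python3 - <<'E'
from h import *
st(); delta([442.8,299.5,76.5],np.pi/2)
c=cap('scene'); save(c,'s19z.png',(225,270,270,330),10)
E
```

```text
time_s: 21.93
eef_pos: [442.3, 299.3, 127.5]
ee_rot: [0.5, -0.5, -0.5, 0.5]
force: [0.2, 0.7, -0.9]
grip_width: 0.166
{'time_s': 21.933, 'joints': [0.375, 0.401, 1.574, -0.0, 1.167, -1.196], 'eef_pos': [442.271, 299.26, 127.538], 'ee_rot': [0.5, -0.5, -0.5, 0.5], 'force': [0.206, 0.728, -0.866], 'grip_width': 0.166}
delta cm [ 0.025  5.104 -0.056] twist [-0.0005  0.0002 -0.0002]
```

View pics/s19z.png

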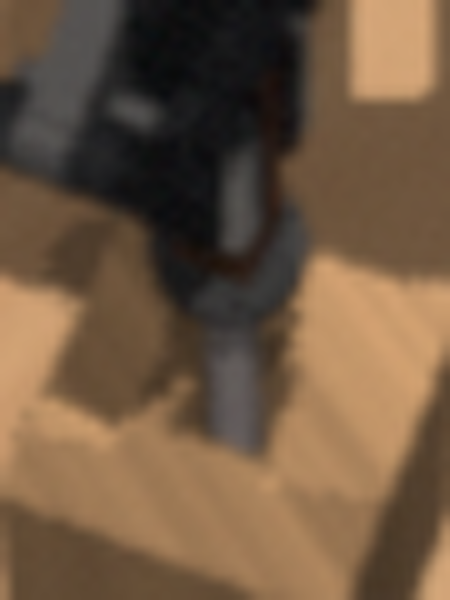

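```bash
python3 -m handwheel '[{"delta_pos":[0.02,0.5,-0.05],"twist":[0,0,0],"jaw":0},{"delta_pos":[0.02,1.1,-0.05],"twist":[0,0,0],"jaw":0},{"delta_pos":[0.02,1.8,-0.05],"twist":[0,0,0],"jaw":0},{"delta_pos":[0.02,2.5,-0.05],"twist":[0,0,0],"jaw":0},{"delta_pos":[0.02,3.2,-0.05],"twist":[0,0,0],"jaw":0},{"delta_pos":[0.02,3.9,-0.05],"twist":[0,0,0],"jaw":0},{"delta_pos":[0.02,4.5,-0.05],"twist":[0,0,0],"jaw":0},{"delta_pos":[0.02,4.9,-0.05],"twist":[0,0,0],"jaw":0},{"delta_pos":[0.02,4.9,-0.05],"twist":[0,0,0],"jaw":0},{"delta_pos":[0.02,4.9,-0.05],"twist":[0,0,0],"jaw":0}]' 100; python3 - <<'E'
from h import *
st(); delta([442.8,299.5,76],np.pi/2)
c=cap('scene'); save(c,'s20z.png',(225,270,270,330),10)
E
```

```text
time_s: 22.82
eef_pos: [442.9, 299.5, 78.8]
ee_rot: [0.5, -0.5, -0.5, 0.5]
force: [-0.5, -0.6, -1.0]
grip_width: 0.164
{'time_s': 22.817, 'joints': [0.375, 0.461, 1.625, 0.0, 1.056, -1.196], 'eef_pos': [442.935, 299.519, 78.841], 'ee_rot': [0.5, -0.5, -0.5, 0.5], 'force': [-0.483, -0.561, -1.044], 'grip_width': 0.164}
delta cm [-0.002  0.284  0.014] twist [-0.0001  0.0002 -0.    ]
```

View pics/s20z.png

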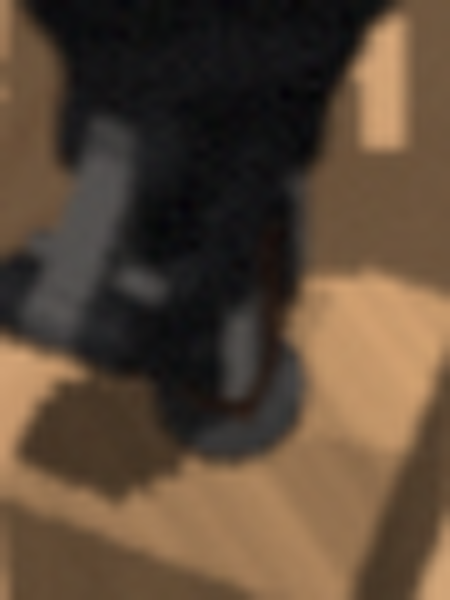

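Nearly seated: lower until the collar touches, then release gently.

```bash
python3 -m handwheel '[{"delta_pos":[0,0.08,0],"twist":[0,0,0],"jaw":0},{"delta_pos":[0,0.14,0],"twist":[0,0,0],"jaw":0},{"delta_pos":[0,0.2,0],"twist":[0,0,0],"jaw":0},{"delta_pos":[0,0.26,0],"twist":[0,0,0],"jaw":0},{"delta_pos":[0,0.28,0],"twist":[0,0,0],"jaw":0},{"delta_pos":[0,0.28,0],"twist":[0,0,0],"jaw":0},{"delta_pos":[0,0.28,0],"twist":[0,0,0],"jaw":0},{"delta_pos":[0,0.28,0],"twist":[0,0,0],"jaw":0},{"delta_pos":[0,0.28,0],"twist":[0,0,0],"jaw":0},{"delta_pos":[0,0.28,0],"twist":[0,0,0],"jaw":0}]' 100
```

```text
time_s: 23.7
eef_pos: [442.9, 299.5, 76.1]
ee_rot: [-0.5, 0.5, 0.5, -0.5]
force: [-0.1, 0.6, -0.5]
grip_width: 0.166
```

```bash
python3 -m handwheel '[{"delta_pos":[0,0.05,0],"twist":[0,0,0],"jaw":0},{"delta_pos":[0,0.1,0],"twist":[0,0,0],"jaw":0},{"delta_pos":[0,0.1,0],"twist":[0,0,0],"jaw":0},{"delta_pos":[0,0.1,0],"twist":[0,0,0],"jaw":0},{"delta_pos":[0,0.1,0],"twist":[0,0,0],"jaw":0},{"delta_pos":[0,0.1,0],"twist":[0,0,0],"jaw":0},{"delta_pos":[0,0.1,0],"twist":[0,0,0],"jaw":0},{"delta_pos":[0,0.1,0],"twist":[0,0,0],"jaw":0},{"delta_pos":[0,0.1,0],"twist":[0,0,0],"jaw":0},{"delta_pos":[0,0.1,0],"twist":[0,0,0],"jaw":0}]' 100
```

```text
time_s: 24.53
eef_pos: [443.0, 299.5, 76.0]
ee_rot: [-0.5, 0.5, 0.5, -0.5]
force: [-3.2, -3.0, 7.4]
grip_width: 0.169
```

Collar seated (7.4 N up). Release slowly, to a narrow opening first.

```bash
python3 -m handwheel '[{"delta_pos":[0,0,0],"twist":[0,0,0],"jaw":0.15},{"delta_pos":[0,-0.05,0],"twist":[0,0,0],"jaw":0.2},{"delta_pos":[0,-0.05,0],"twist":[0,0,0],"jaw":0.25},{"delta_pos":[0,-0.05,0],"twist":[0,0,0],"jaw":0.3},{"delta_pos":[0,-0.05,0],"twist":[0,0,0],"jaw":0.35},{"delta_pos":[0,-0.05,0],"twist":[0,0,0],"jaw":0.4},{"delta_pos":[0,-0.05,0],"twist":[0,0,0],"jaw":0.45},{"delta_pos":[0,-0.05,0],"twist":[0,0,0],"jaw":0.5},{"delta_pos":[0,-0.05,0],"twist":[0,0,0],"jaw":0.5},{"delta_pos":[0,-0.05,0],"twist":[0,0,0],"jaw":0.5}]' 20; python3 -m handwheel '[{"delta_pos":[0,-0.5,0],"twist":[0,0,0],"jaw":0.5},{"delta_pos":[0,-1.5,0],"twist":[0,0,0],"jaw":0.5},{"delta_pos":[0,-3,0],"twist":[0,0,0],"jaw":0.5},{"delta_pos":[0,-4.5,0],"twist":[0,0,0],"jaw":0.5},{"delta_pos":[0,-6,0],"twist":[0,0,0],"jaw":0.5},{"delta_pos":[0,-8,0],"twist":[0,0,0],"jaw":0.5},{"delta_pos":[0,-10,0],"twist":[0,0,0],"jaw":0.5},{"delta_pos":[0,-12,0],"twist":[0,0,0],"jaw":0.5},{"delta_pos":[0,-13,0],"twist":[0,0,0],"jaw":0.5},{"delta_pos":[0,-13,0],"twist":[0,0,0],"jaw":0.5}]'; python3 - <<'E'
from h import *
st()
c=cap('scene'); save(c,'s21.png'); save(c,'s21z.png',(200,240,280,340),6)
E
```

```text
time_s: 25.37
eef_pos: [442.9, 299.5, 75.6]
ee_rot: [-0.5, 0.5, 0.5, -0.5]
force: [-0.5, -0.7, -1.0]
grip_width: 0.504
time_s: 26.2
eef_pos: [443.8, 299.9, 208.3]
ee_rot: [-0.499, 0.501, 0.502, -0.499]
force: [-0.2, -0.2, 0.4]
grip_width: 0.501
{'time_s': 26.2, 'joints': [0.375, 0.328, 1.458, -0.0, 1.351, -1.196], 'eef_pos': [443.761, 299.869, 208.28], 'ee_rot': [-0.499, 0.501, 0.502, -0.499], 'force': [-0.199, -0.173, 0.443], 'grip_width': 0.501}
```

View pics/s21z.png

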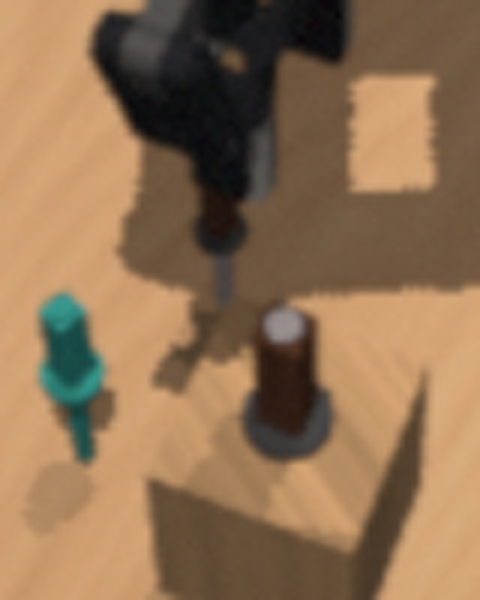

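```bash
python3 - <<'E'
from h import *
c=cap('scene'); save(c,'s22.png'); P=cloud(c); t=cap('top'); save(t,'t22.png')
import pickle; s0=pickle.load(open('scene0.pkl','rb'))
for n,d in(('start',s0),('now',c)):
    f=d['frame'].astype(int); sub=f[280:310,238:258]; b=((sub.min(2)>115)&(sub.max(2)-sub.min(2)<45)).astype(np.uint8)
    k,l,sa,ce=cv2.connectedComponentsWithStats(b)
    for i in range(1,k):
        if sa[i,4]>6: print(n,(ce[i]+[238,280]).round(1),sa[i,4],onz(d,*(ce[i]+[238,280]),135).round(1))
    p=cloud(d)[280:312,238:262].reshape(-1,3); p=p[np.isfinite(p[:,0])]
    q=p[p[:,2]>128]; print('top pts',np.percentile(q,[5,50,95],axis=0).round(1).tolist())
# box keys depth
Pt=cloud(t)
for u,v in((305,160),(288,187),(267,189)): print(Pt[v-1:v+2,u-1:u+2].reshape(-1,3).mean(0).round(1))
st()
E
```

```text
start [247.1 293.2] 21 [442.5 300.3 135. ]
top pts [[434.8, 295.6, 129.6], [441.3, 303.5, 133.8], [449.2, 308.9, 137.0]]
now [247.  293.9] 20 [442.2 301.7 135. ]
top pts [[435.3, 295.9, 129.9], [441.7, 304.2, 133.5], [449.3, 309.8, 136.4]]
[ 636.2 -160.    37.2]
[538.4 -96.3  32.8]
[532.  -20.   32.9]
{'time_s': 26.35, 'joints': [0.375, 0.332, 1.462, -0.0, 1.349, -1.196], 'eef_pos': [442.451, 299.324, 204.58], 'ee_rot': [0.5, -0.5, -0.499, 0.501], 'force': [-0.065, 0.321, -0.262], 'grip_width': 0.499}
```

View pics/s22.png

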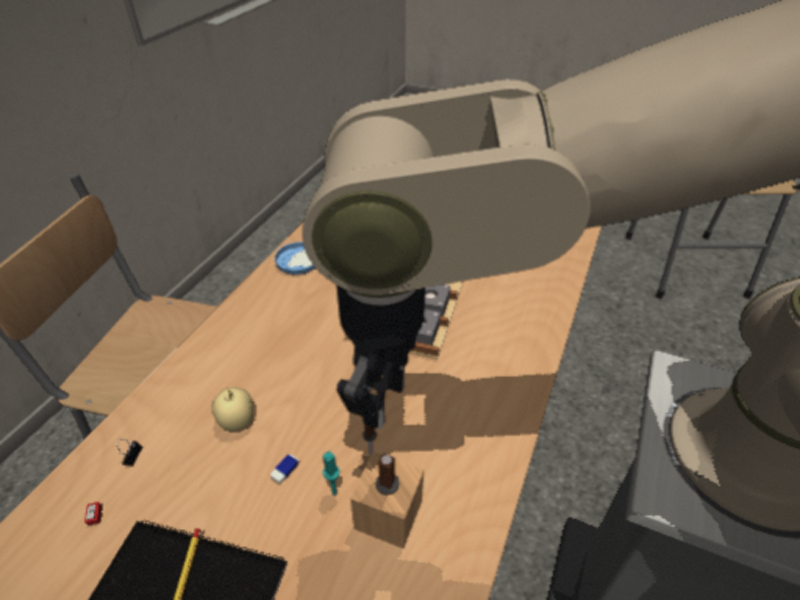

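View pics/t22.png

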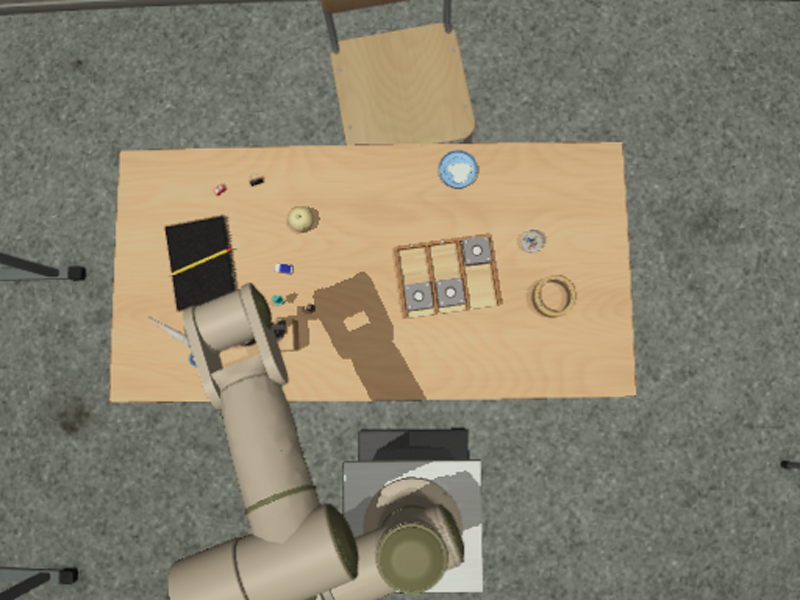

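```bash
python3 -c "
from rig import ctrl; print(ctrl.finish_job())"
```

```text
the job is handed in; nothing more can be done
None
```

I checked all three boxes with the stylus and handed the job in at about 26 s; the hand-in gives no verdict. The left and middle keys went in and stayed in. The right key was the stuck one, so I slid that box to the back stop and stood the stylus back in its holder.

**Key presses:**

| Key | Tool travel after contact | Push-back from key | Key top height afterwards (top camera) |
|---|---|---|---|
| Left | about 5 mm, then stopped | about 18 N | 32.9 mm |
| Middle | about 5 mm, then stopped | about 19 N | 32.8 mm |
| Right (stuck) | none | about 14 N | 37.2 mm |

I pressed the stuck key to about 14 N only, not 20 N, because a good key gives at about 4 N.

**Stuck box:** The push force rose to about 8 N at the stop. Box position measured 46.1 mm (top camera), 47.4 mm (arm travel) and 44.7 mm (scene camera). The nominal is 47 mm and the limit is 43 mm. The two good boxes are still at about -43 mm.

**Stylus:** The collar seated with about 7 N of contact force. The handle top is within about 1.5 mm of where it started and looks upright, with the gripper open and clear above it. The tape, push pins, apple, eraser and both look-alike styluses look unmoved in the last pictures.

**Disagreements:**
- **Cameras:** the two cameras differed by 3 to 5 mm in y. I settled this by looking at the stylus tip over the first key.
- **Gripper:** the fingertips appeared 25 to 35 mm behind the stated TCP. I set the grasp height from the camera pictures instead.

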